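# Fill the empty wells of the dry-block heater and lower its cover

## Robot

A 6-joint arm with a two-finger parallel gripper is mounted at the origin on a cart in front of the work surface, level with it; the furniture and walls round the work are solid. World frame = base frame: x ahead of the robot, y to its left, z up, the work surface at z = 0. Lengths are in mm, angles in rad, forces in N, time in s.
With the tool pointing down it reaches from about 275 to 1000 mm from the base axis. Payload 8.4 kg.
Tool frame: the origin (TCP) lies at the very end of the fingers, on their centre line; the grasp point (between the pads) lies behind it (r.grip_point_offset is the x of the grasp point in the tool frame, in mm); x points along the fingers, z is the direction in which the jaws open and shut, and the axes are right-handed (so a half turn about x gives the same grasp; the last joint's range is limited). The gripper opens to 85 mm and grips with 20 to 120 N. Pads are 22 mm wide; open, the fingers measure 114 mm over their backs; the gripper's body (76 mm by 85 mm) begins 54 mm behind the grasp point. The pads swing forward as they close: fully open they stand 13 mm farther back than shut.
Start: joints at [-1.137, 0.353, 1.633, -0, 1.155, -0.002], TCP at [263.834, -566.586, 231.281] pointing down, gripper open.
Joint ranges: [-2.63, 2.63], [-0.92, 2.1], [0.06, 2.66], [-1.3, 4.44], [0, 2.69], [-3.02, 3.02]. Speed limits (rad/s): [2.22, 2.22, 2.79, 3.14, 3.14, 3.14].

## Interface

Orientations are given as [roll, pitch, yaw] about the fixed x, y, z axes, in that order (R = Rz(yaw) Ry(pitch) Rx(roll)).
In Python, from rig import r, vision, order gives the robot as it stands. The module is installed in compiled form; this text tells all that it offers.
- The arm moves only by the tool step_arm, never from a script. Its argument "rows" is a list of rows, each a list of 7 numbers: the shift along the world's x, y, z in mm, then the turn, a rotation vector about the world's x, y, z in rad, then the finger opening in mm, from 0 to 85.4. A call has exactly 8 rows; each row is the pose to reach, as a shift and turn from the pose measured when the call began; what a row does not reach only later rows make up. A row lasts 1/8 s, in which the tool goes at most 62.5 mm and 10.7 degrees, less where a joint would pass 70% of its speed; a pose out of reach is approached as far as the arm can. A call with a gripper value outside its range is refused whole. The fingers move at their own pace and stop on an object; "force" is the grip in N (left out, the last holds). Time passes only in rows, so rows that repeat a pose let the fingers close, or fill a call up. It gives the time, the measured TCP pose, the force and the opening at its end, in the units of the state.
- r.sense(): the state, without advancing time (a new reading comes with each control period).
- vision.grab_frame(name): name is "side" or "top"; returns (picture, depth): 420x560x3 uint8, red, green, blue; 420x560 float32, mm along the optical axis (not along the pixel's ray), 0 where there is no reading.
- vision.camera_info(name): a dict with "K" (3x3 intrinsics, pixels), "distortion" ([k1, k2, p1, p2, k3] as OpenCV has them; the pictures are not rectified), "origin" and "attitude" of the camera in the world. Camera axes: x right, y down, z forward; pixel columns grow to the right and rows downward; lengths in mm; the calibration is good to about 2 mm. A picture is of the moment at which its call begins. camera_info takes no time and is no camera call.
- order.sign_off(): hands the job in, once; it reports no verdict.
The state is a dict: "clock": time; "qpos": joint angles; "qvel": joint speeds; "joint_efforts": joint torques, N m; "eef_pos": TCP position; "tcp_rot": TCP orientation; "contact_force": force on the tool from outside, world axes, zero at the start; "wrist_torque": the same for the moment, N m; "opening": opening from 0.0 (shut) to 1.0 (fully open).
Only numpy, scipy, OpenCV 4.12 (cv2) and the standard library are available. Lean on these libraries where they do the work, as an engineer would, in place of code of your own. Each camera call takes 0.05 s, during which the arm holds its last target.

## Task

Three wells of the dry-block heater are still empty. Put the three spare vials that stand on the bench into them, upright and fully down, leaving the vials already in the block where they are; then lower the hinged cover gently until it is fully shut. Do not tip a vial over, and do not push over or shift the small beaker, the measuring cylinder or the rinse pot.

Things in the scene. Friction and masses are not known exactly. Their poses are not given: they have to be found in the camera images.
- block_heater: dry-block heater, fixed to the bench: white case 226 mm wide (its y), 75 mm high, from x = -73 mm (sloping control panel in front) to x = 62 mm, turned up to 0.15 rad. Origin on the bench under the centre of the block; x points to its back (away from the robot), y to its left, z up. The open cover leans back over it; an analyser 160 mm high stands behind
- block_top (a point): centre of the aluminium block's flat top, 75 mm over the bench; axes as the heater's. Eight round wells 30 mm wide, 22 mm deep, flat floor: two rows at x = -17, 17 mm, four columns at y = -75, -25, 25, 75 mm from here. A seated vial stands 34 mm out of the top, its middle 6 mm above this point. Gaps between seated vials: 26 mm along y (room for fingers), 10 mm along x
- cover (a joint): the heater's hinged cover, a box-shaped hood 108 mm long from hinge to front wall, 210 mm wide, 46 mm high (42 inside). 0 = shut on the case, grows as it opens; starts 1.72 to 1.88 rad open, leaning back behind the block; stop at 1.92. The hinge has friction: it stays where it is left, and 1 to 4 N at the lip moves it
- cover_lip (a point): on the cover's black grip lip, 64 mm wide, 8 mm thick, which sticks out 25 mm from the hood's front wall at its lower edge. The point is the middle of the lip's upper face (as seen when shut), 14 mm out from the wall, 122 mm from the hinge, and moves with the cover. Its z axis is that face's normal: up when shut, pointing back (away from the robot) when open
- cover_hinge (a point): middle of the cover's hinge axis, which runs along the heater's y at the heater's back top edge (x = 59 mm, z = 75 mm from the heater's origin)
- vial_a_mid (a point): capped glass vial, 24 mm diameter over glass and cap, 56 mm tall (the cap is the top 12 mm), about 30 g; this point is on its axis half-way up, 28 mm above its underside, z up along the vial. At the start it stands in one of the wells
- vial_b_mid (a point): capped glass vial, 24 mm diameter over glass and cap, 56 mm tall (the cap is the top 12 mm), about 30 g; this point is on its axis half-way up, 28 mm above its underside, z up along the vial. At the start it stands in one of the wells
- vial_c_mid (a point): capped glass vial, 24 mm diameter over glass and cap, 56 mm tall (the cap is the top 12 mm), about 30 g; this point is on its axis half-way up, 28 mm above its underside, z up along the vial. At the start it stands in one of the wells
- vial_d_mid (a point): capped glass vial, 24 mm diameter over glass and cap, 56 mm tall (the cap is the top 12 mm), about 30 g; this point is on its axis half-way up, 28 mm above its underside, z up along the vial. At the start it stands in one of the wells
- vial_e_mid (a point): capped glass vial, 24 mm diameter over glass and cap, 56 mm tall (the cap is the top 12 mm), about 30 g; this point is on its axis half-way up, 28 mm above its underside, z up along the vial. At the start it stands in one of the wells
- vial_f_mid (a point): capped glass vial, 24 mm diameter over glass and cap, 56 mm tall (the cap is the top 12 mm), about 30 g; this point is on its axis half-way up, 28 mm above its underside, z up along the vial. At the start it stands on the bench, a spare
- vial_g_mid (a point): capped glass vial, 24 mm diameter over glass and cap, 56 mm tall (the cap is the top 12 mm), about 30 g; this point is on its axis half-way up, 28 mm above its underside, z up along the vial. At the start it stands on the bench, a spare
- vial_h_mid (a point): capped glass vial, 24 mm diameter over glass and cap, 56 mm tall (the cap is the top 12 mm), about 30 g; this point is on its axis half-way up, 28 mm above its underside, z up along the vial. At the start it stands on the bench, a spare
- small_beaker: small glass beaker, 55 mm wide, 56 mm tall, loose, close beside a spare vial; origin at the centre of its underside
- cylinder: measuring cylinder, 176 mm tall on a six-sided foot 60 mm wide, loose, in front of the large beaker or far to the right; origin at the centre of its underside
- rinse_pot: empty plain plastic rinse pot, a tall round tube closed at the bottom, 31 mm wide, 135 mm tall, loose, far to the right or in front of the large beaker; origin at the centre of its underside
- beaker_b: large beaker under the analyser's drain hose, 113 mm wide, 119 mm tall, fixed, right of the heater; origin at the centre of its underside. The hose runs from it back and left to the analyser, rising

How it is judged (in metres and radians):
On the way, in this order (a step that is already met when the one before it is completed fails the run):
1. the three spare vials stand fully down in the three empty wells, the other five as they were (z of vial_f_mid in the frame of block_heater between 0.076 and 0.086 m and x of vial_f_mid in the frame of block_heater between -0.025 and 0.025 m and y of vial_f_mid in the frame of block_heater between -0.083 and 0.083 m and angle between each of vial_f_mid, vial_g_mid, vial_h_mid, vial_a_mid, vial_b_mid, vial_c_mid, vial_d_mid, vial_e_mid's own z axis and vertical below 0.12 rad and z of vial_g_mid in the frame of block_heater between 0.076 and 0.086 m and x of vial_g_mid in the frame of block_heater between -0.025 and 0.025 m and y of vial_g_mid in the frame of block_heater between -0.083 and 0.083 m and z of vial_h_mid in the frame of block_heater between 0.076 and 0.086 m and x of vial_h_mid in the frame of block_heater between -0.025 and 0.025 m and y of vial_h_mid in the frame of block_heater between -0.083 and 0.083 m and distance of each of vial_a_mid, vial_b_mid, vial_c_mid, vial_d_mid, vial_e_mid from where it was at the start of the episode below 0.01 m), for 0.2 s.
2. the cover is shut over them (value of joint cover below 0.05 rad), for 0.2 s.
At the end, for the whole second after the job is handed in: The three spares stand in wells, on the floor of the well (middle within 5 mm of the seated height, tilt under 0.12 rad); the five that were there stand upright within 10 mm of where they stood; the cover is shut to within 0.05 rad (all of step 1 and value of joint cover below 0.05 rad); the robot touches nothing.
It fails at once if the cover is slammed (swings down faster than 4 rad/s) (velocity of joint cover below -4 rad/s).
It fails at once if a vial is tipped over (more than 0.9 rad) (angle between any of vial_a_mid, vial_b_mid, vial_c_mid, vial_d_mid, vial_e_mid, vial_f_mid, vial_g_mid, vial_h_mid's own z axis and vertical above 0.9 rad).
It fails at once if the small beaker, rinse pot or measuring cylinder is shifted more than 30 mm or tipped (distance of any of small_beaker, rinse_pot, cylinder from where it was at the start of the episode above 0.03 m or angle between any of small_beaker, rinse_pot, cylinder's own z axis and vertical above 0.5 rad).
It also fails if it takes over 72 s, if anything falls off the work surface, if the arm or the gripper's body presses on something with over 40 N, if the wrist force passes 120 N, or if a joint passes its speed limit or range.

## Working session

There is one attempt and no reset: what is moved stays moved. The work goes in short steps, Python scripts to look and compute and a tool call to move; the robot and the scene stay as the last step left them, time stands still between calls to the robot, and variables do not carry over. Pictures are saved under pics/ and viewed, and the job is handed in when it is done.

Besides the shell and the picture viewer there is one more tool, called after "Call:" by a JSON object that holds its "fn" and its "kwargs". step_arm: Moves the arm, as the interface text tells. Its arguments: {"type":"object","properties":{"rows":{"type":"array"},"force":{"type":"number"}},"required":["rows"]}

```bash
mkdir -p pics
python3 - <<'E'
from rig import r, vision, order
import cv2, numpy as np
print(r.sense(), r.grip_point_offset)
for n in ("side","top"):
    im,d=vision.grab_frame(n)
    cv2.imwrite(f"pics/{n}0.png",im[:,:,::-1]); np.savez(f"pics/{n}0.npz",im=im,d=d)
    print(n,vision.camera_info(n))
E
```

```text
{'clock': 0.0, 'qpos': array([-1.13740111e+00,  3.53655709e-01,  1.63414863e+00, -3.49622840e-05,
        1.15516352e+00, -2.42164451e-03]), 'qvel': array([ 0.0015219 ,  0.00122533,  0.00082821,  0.00030262,  0.00040928,
       -0.00026237]), 'joint_efforts': array([ 9.45176362e-04, -6.05254555e+01, -3.42063117e+01,  1.97244804e-04,
        9.39247780e-03,  2.07114232e-05]), 'eef_pos': array([ 263.62363533, -566.15965328,  230.55074071]), 'tcp_rot': array([-3.12077389,  1.56942075,  2.0274461 ]), 'contact_force': array([ 0.04520339,  0.7553149 , -0.13134729]), 'wrist_torque': array([-0.03618783, -0.04156133,  0.01740218]), 'opening': 0.998143312112544} -18.700000000000003
side {'K': array([[477.38773371,   0.        , 277.40805492],
       [  0.        , 477.38773371, 211.74625115],
       [  0.        ,   0.        ,   1.        ]]), 'distortion': array([-0.09299911,  0.        ,  0.        ,  0.        ,  0.        ]), 'origin': array([ 382.52551074, 1350.2193566 ,  810.88548369]), 'attitude': array([-2.05071346,  0.0185883 , -3.09735077])}
top {'K': array([[394.83376894,   0.        , 280.89361358],
       [  0.        , 394.83376894, 211.16384483],
       [  0.        ,   0.        ,   1.        ]]), 'distortion': array([0.01298721, 0.        , 0.        , 0.        , 0.        ]), 'origin': array([ 325.50051166,  -41.43341984, 1097.73572742]), 'attitude': array([-2.99900899e+00,  2.07146962e-03, -1.58350392e+00])}
```

View pics/top0.png

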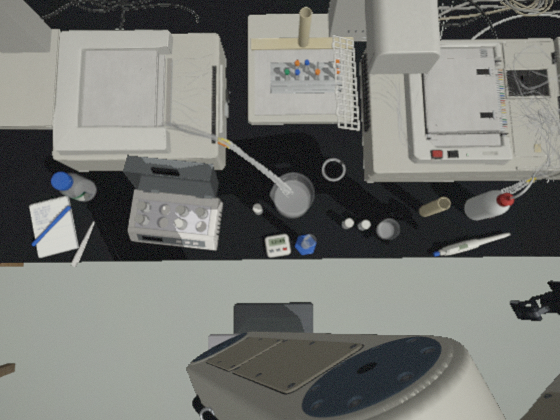

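View pics/side0.png

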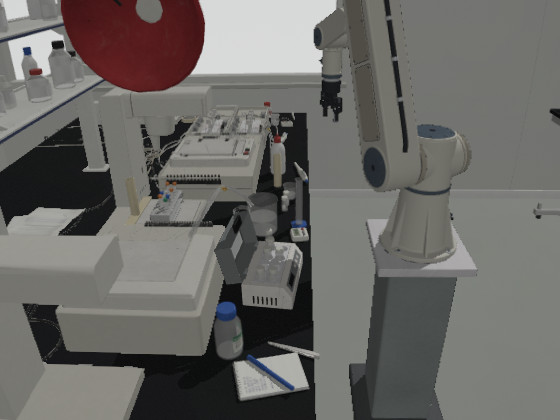

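```bash
cat > h.py <<'E'
import numpy as np, cv2
from rig import vision
from scipy.spatial.transform import Rotation as R
def cam(n):
    c=vision.camera_info(n); return c, R.from_euler('xyz',c['attitude']).as_matrix()
def ray(n,uv):
    c,M=cam(n); p=cv2.undistortPoints(np.array(uv,float).reshape(-1,1,2),c['K'],np.array(c['distortion'])).reshape(-1,2)
    return c['origin'],np.c_[p,np.ones(len(p))]@M.T
def atz(n,uv,z):
    o,d=ray(n,uv); return o+d*((z-o[2])/d[:,2])[:,None]
def proj(n,P):
    c,M=cam(n); P=np.array(P,float).reshape(-1,3)
    q,_=cv2.projectPoints((P-c['origin'])@M,np.zeros(3),np.zeros(3),c['K'],np.array(c['distortion'])); return q.reshape(-1,2)
def cloud(n,d):
    H,W=d.shape; u,v=np.meshgrid(np.arange(W),np.arange(H)); o,dr=ray(n,np.c_[u.ravel(),v.ravel()])
    P=o+dr*d.ravel()[:,None]; P[d.ravel()<=0]=np.nan; return P.reshape(H,W,3)
E
python3 - <<'E'
from h import *
z=np.load('pics/top0.npz'); im=z['im']; P=cloud('top',z['d'])
def crop(n,u0,v0,u1,v1,s):
    cv2.imwrite(f'pics/{n}.png',cv2.resize(im[v0:v1,u0:u1,::-1],None,fx=s,fy=s,interpolation=cv2.INTER_CUBIC))
crop('c1',120,145,230,255,5); crop('c2',235,160,455,260,3.5)
for u,v in [(258,209),(347,223),(364,225),(388,229),(306,243),(435,206),(292,195),(145,212),(165,212),(180,212),(200,213),(130,240),(300,255)]: print(u,v,P[v,u].round(0))
# height map in crop
E
```

```text
258 209 [482.  20.  55.]
347 223 [ 441. -217.   53.]
364 225 [ 435. -261.   57.]
388 229 [ 427. -334.   19.]
306 243 [ 393. -109.    6.]
435 206 [ 475. -428.  115.]
292 195 [519. -72.  55.]
145 212 [476. 316.  68.]
165 212 [477. 267.  58.]
180 212 [469. 214. 110.]
200 213 [465. 163. 111.]
130 240 [408. 379.   0.]
300 255 [360. -92.   0.]
```

View pics/c1.png

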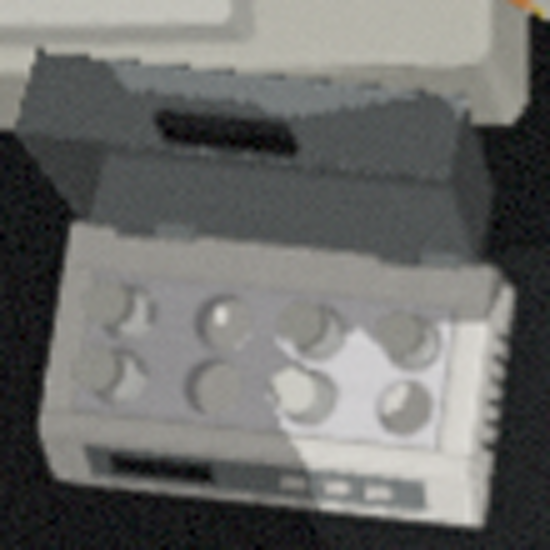

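View pics/c2.png

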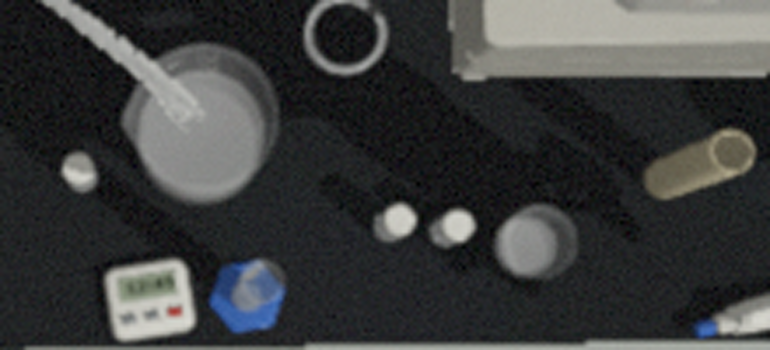

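Run:
```python
from h import *
z=np.load('pics/top0.npz'); P=cloud('top',z['d'])
m=(np.nan_to_num(P[...,2])>98)&(P[...,2]<125); m[:195]=0;m[235:]=0;m[:,:125]=0;m[:,225:]=0
n,l,s,c=cv2.connectedComponentsWithStats(m.astype(np.uint8))
for i in range(1,n):
    if s[i,4]>8: q=P[l==i]; print('seated',s[i],c[i].round(1),np.nanmean(q,0).round(1), atz('top',c[i],109).round(1))
# heater top
m=(np.abs(np.nan_to_num(P[...,2])-75)<4);m[:150]=0;m[245:]=0;m[:,:120]=0;m[:,230:]=0
q=P[m][:,:2].astype(np.float32); print('heater top',cv2.minAreaRect(q), len(q))
# wells floor
m=(np.abs(np.nan_to_num(P[...,2])-53)<8);m[:195]=0;m[235:]=0;m[:,:130]=0;m[:,218:]=0
n,l,s,c=cv2.connectedComponentsWithStats(m.astype(np.uint8))
for i in range(1,n):
    if s[i,4]>5: print('low',s[i],c[i].round(1),np.nanmean(P[l==i],0).round(1))
for nm,(u0,v0,u1,v1) in dict(s1=(248,198,270,222),s2=(336,210,356,236),s3=(356,212,374,236)).items():
    m=np.zeros(P.shape[:2],bool); m[v0:v1,u0:u1]=(np.abs(np.nan_to_num(P[v0:v1,u0:u1,2])-56)<5)
    im=z['im'].astype(int).sum(2)
    v,u=np.nonzero(m); print(nm,m.sum(),u.mean(),v.mean(),atz('top',[u.mean(),v.mean()],56).round(1), np.nanmedian(P[m][:,2]))
# others
for nm,(u0,v0,u1,v1,a,b) in dict(beaker=(370,215,405,242,35,70),bk_all=(370,215,405,242,5,70),rim=(425,190,455,222,125,145),cylt=(290,225,325,258,120,190),foot=(290,225,325,258,4,40),big=(265,165,320,225,105,135)).items():
    q=P[v0:v1,u0:u1].reshape(-1,3); q=q[(q[:,2]>a)&(q[:,2]<b)]
    if len(q): print(nm,len(q),q.mean(0).round(0),q.min(0).round(0),q.max(0).round(0))
```

```text
seated [137 201  10  10  70] [141.3 205.3] [487.2 312.7 107.3] [[486.9 312.1 109. ]]
seated [176 206   9   9  70] [179.9 209.8] [474.4 214.7 107.3] [[474.2 214.2 109. ]]
seated [195 208  10   9  67] [199.3 211.7] [468.9 165.6 107.5] [[468.7 165.3 109. ]]
seated [134 215  11   9  71] [139.1 218.7] [453.1 317.1 107.3] [[452.9 316.5 109. ]]
seated [174 219  10   9  69] [178.1 222.9] [441.1 218.4 107.4] [[440.9 218.  109. ]]
heater top ((501.2429504394531, 249.153076171875), (213.89822387695312, 265.69488525390625), 1.3517234325408936) 3471
low [160 205  10  10  79] [164.6 209.6] [483.8 269.5  53.2]
low [158 217  10  11  81] [162.7 222.3] [449.7 273.7  52.7]
low [215 216   3  19  21] [216.  225.5] [439.1 131.6  53.9]
low [196 222  10  10  83] [200.4 226.4] [437.4 173.3  53. ]
s1 57 256.5438596491228 207.82456140350877 [[484.9  23.7  56. ]] 55.84468884916714
s2 58 348.17241379310343 222.63793103448276 [[ 442.  -219.2   56. ]] 54.776519715777795
s3 57 364.82456140350877 224.43859649122808 [[ 436.6 -263.1   56. ]] 55.0625692122112
beaker 157 [ 426. -331.   50.] [ 397. -355.   35.] [ 451. -299.   59.]
bk_all 405 [ 426. -330.   32.] [ 397. -364.    6.] [ 451. -299.   59.]
rim 63 [ 478. -443.  132.] [ 464. -459.  126.] [ 491. -427.  139.]
cylt 81 [ 390. -107.  162.] [ 375. -120.  120.] [401. -92. 178.]
foot 212 [ 386. -103.    9.] [ 359. -158.    4.] [440. -66.  40.]
big 350 [521. -66. 116.] [ 458. -123.  105.] [564. -14. 134.]
```

Run:
```python
from h import *
from scipy.optimize import least_squares
z=np.load('pics/top0.npz'); P=cloud('top',z['d'])
b=np.array([[17,75],[-17,75],[17,-25],[-17,-25],[17,-75]]);w=np.array([[486.9,312.1],[452.9,316.5],[474.2,214.2],[440.9,218],[468.7,165.3]])
f=lambda p:(np.c_[b[:,0]*np.cos(p[2])-b[:,1]*np.sin(p[2]),b[:,0]*np.sin(p[2])+b[:,1]*np.cos(p[2])]+p[:2]-w).ravel()
s=least_squares(f,[460,240,-.1]);print(s.x,s.fun.round(1))
c,sn=np.cos(s.x[2]),np.sin(s.x[2])
# well centres from depth rims: holes low region: estimate via image circle at z=75
for q in [(17,25),(-17,25),(-17,-75)]: 
    W=np.array([q[0]*c-q[1]*sn+s.x[0],q[0]*sn+q[1]*c+s.x[1]]); print('well',q,W.round(1))
# hose
for u,v in [(283,184),(270,175),(258,167),(250,160),(240,152),(230,145),(215,138),(195,132)]: print('hose',u,v,np.nanmax(P[v-2:v+3,u-2:u+3].reshape(-1,3),0).round(0))
# cover in heater frame
Q=P[150:205,120:225].reshape(-1,3);Q=Q[Q[:,2]>80]
X=(Q[:,0]-s.x[0])*c+(Q[:,1]-s.x[1])*sn; Y=-(Q[:,0]-s.x[0])*sn+(Q[:,1]-s.x[1])*c
m=(np.abs(Y)<25)&(X>40)
o=np.argsort(X[m]);print(np.c_[X[m],Y[m],Q[m][:,2]][o][::3].round(0))
from rig import r
st=r.sense();print(R.from_euler('xyz',st['tcp_rot']).as_matrix().round(3))
```

```text
[ 4.60736181e+02  2.40671463e+02 -1.22132447e-01] [-0.2  0.9  0.1  0.7  0.4 -0.4 -0.1 -0.1 -0.2 -1.1]
well (17, 25) [480.7 263.4]
well (-17, 25) [446.9 267.6]
well (-17, -75) [434.7 168.3]
hose 283 184 [555. -42. 113.]
hose 270 175 [593. -10. 155.]
hose 258 167 [609.  28. 185.]
hose 250 160 [639.  51. 203.]
hose 240 152 [663.  71. 223.]
hose 230 145 [684.  97. 235.]
hose 215 138 [646. 127. 246.]
hose 195 132 [675. 176. 236.]
[[ 62.  13.  80.]
 [ 85.  17. 181.]
 [ 86.  15. 181.]
 [ 86.  -4. 179.]
 [ 86. -22. 176.]
 [ 87.   8. 181.]
 [ 87.  24. 182.]
 [ 87. -16. 179.]
 [ 87. -24. 182.]
 [ 87.  19. 182.]
 [ 88.  -7. 184.]
 [ 88.  14. 183.]
 [ 88. -15. 186.]
 [ 88.  -9. 183.]
 [ 88.   1. 187.]
 [ 88.  -1. 187.]
 [ 89.  -9. 190.]
 [ 89. -22. 185.]
 [ 89.  -6. 187.]
 [ 89. -19. 192.]
 [ 89.  21. 193.]
 [ 90.  -8. 196.]
 [ 90.  19. 193.]
 [ 90. -21. 190.]
 [ 90.  -5. 192.]
 [ 90.  17. 192.]
 [ 90.  14. 192.]
 [ 90.  -7. 201.]
 [ 91.   4. 196.]
 [ 91. -17. 194.]
 [ 91.  20. 196.]
 [ 91.  15. 198.]
 [ 92.   7. 200.]
 [ 92. -16. 200.]
 [ 92. -21. 201.]
 [ 92.  -8. 204.]
 [ 92.  16. 202.]
 [ 93
[... 2212 characters left out ...]
55. -11. 124.]
 [155. -19. 127.]
 [155.   1. 127.]
 [155.   7. 124.]
 [155.  19. 136.]
 [156.  22. 134.]
 [156.  -7. 127.]
 [156.  -3. 124.]
 [156.  23. 149.]
 [157. -11. 126.]
 [157.  18. 148.]
 [157.  18. 130.]
 [158. -19. 125.]
 [158.  -6. 128.]
 [159.  17. 127.]
 [159. -23. 123.]
 [159.  -8. 125.]
 [160.  12. 125.]
 [160. -21. 127.]
 [160.  -1. 128.]
 [161. -23. 126.]
 [161.   6. 130.]
 [162.  18. 125.]
 [162. -16. 127.]
 [162. -13. 125.]
 [163. -18. 125.]
 [163. -23. 126.]
 [164.  -4. 124.]
 [165.  -7. 124.]
 [165.  17. 122.]
 [166. -23. 126.]
 [166.   3. 126.]
 [166.   1. 125.]
 [167. -12. 127.]
 [168. -14. 123.]]
[[-0.001  0.907  0.422]
 [ 0.001  0.422 -0.907]
 [-1.     0.    -0.001]]
```

Call:
{"fn": "step_arm", "kwargs": {"rows": [[24, 43, 0, 0, 0, 0.145, 48], [48, 86, 0, 0, 0, 0.29, 48], [73, 130, -5, 0, 0, 0.435, 48], [98, 173, -20, 0, 0, 0.58, 48], [123, 216, -50, 0, 0, 0.725, 48], [148, 260, -80, 0, 0, 0.87, 48], [173, 303, -110, 0, 0, 1.013, 48], [173, 303, -120, 0, 0, 1.013, 48]], "force": 30}}

```text
clock: 1.1
eef_pos: [436.7, -260.0, 108.8]
tcp_rot: [2.739, 1.566, 2.622]
contact_force: [0.4, -0.2, -0.4]
opening: 0.564
```

```bash
cat > look.py <<'E'
import sys
from h import *
from rig import r
s=r.sense(); print(s['clock'],s['eef_pos'].round(1),s['contact_force'].round(1),s['opening'].round(3),s['qpos'].round(2))
M=R.from_euler('xyz',s['tcp_rot']).as_matrix(); print('jaw ang',np.arctan2(M[1,2],M[0,2]).round(3),'x',M[:,0].round(3),'z',M[:,2].round(3))
if len(sys.argv)>1:
  t=sys.argv[1]
  for n in sys.argv[2:]:
    im,d=vision.grab_frame(n); np.savez(f'pics/{n}{t}.npz',im=im,d=d)
    g=s['eef_pos']; u,v=proj(n,g)[0].astype(int); a=60
    u0=max(0,min(560-2*a,u-a)); v0=max(0,min(420-2*a,v-a)); 
    c=cv2.resize(im[v0:v0+2*a,u0:u0+2*a,::-1],None,fx=5,fy=5,interpolation=cv2.INTER_CUBIC)
    cv2.imwrite(f'pics/{n}{t}.png',c); print(n,'crop',u0,v0,'tcp px',proj(n,g)[0].round(1))
E
python3 look.py 1 side top
```

```text
Traceback (most recent call last):
  File "look.py", line 4, in <module>
    s=r.sense(); print(s['clock'],s['eef_pos'].round(1),s['contact_force'].round(1),s['opening'].round(3),s['qpos'].round(2))
                                                                                    ^^^^^^^^^^^^^^^^^^
AttributeError: 'float' object has no attribute 'round'
```

```bash
sed -i "s/s\['opening'\].round(3)/round(s['opening'],3)/" look.py; python3 look.py 1 side top; python3 look.py
```

```text
1.1 [ 436.7 -260.   108.8] [ 0.4 -0.2 -0.4] 0.564 [-0.54  0.34  1.98 -0.    0.83 -0.42]
jaw ang -0.117 x [-0.004  0.002 -1.   ] z [ 0.993 -0.117 -0.004]
side crop 225 118 tcp px [285.6 178.7]
top crop 307 162 tcp px [368.  222.2]
1.2 [ 436.1 -262.5  109.5] [ 0.3 -0.5  0.2] 0.563 [-0.54  0.33  1.98 -0.    0.83 -0.42]
jaw ang -0.121 x [-0.003  0.001 -1.   ] z [ 0.993 -0.121 -0.004]
```

View pics/side1.png

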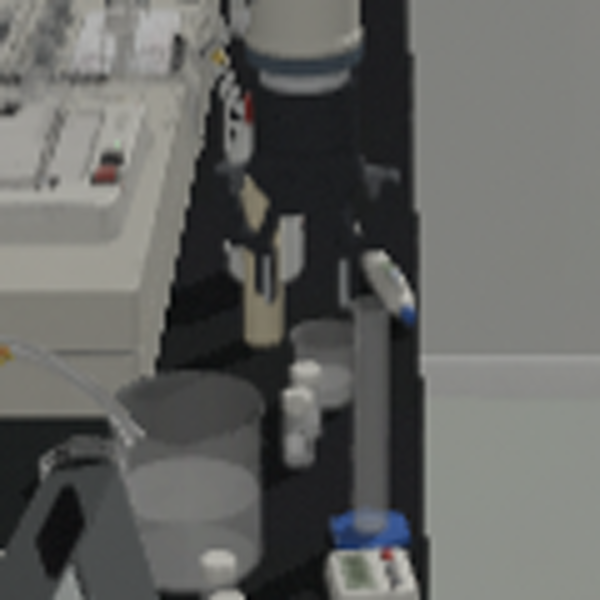

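View pics/top1.png

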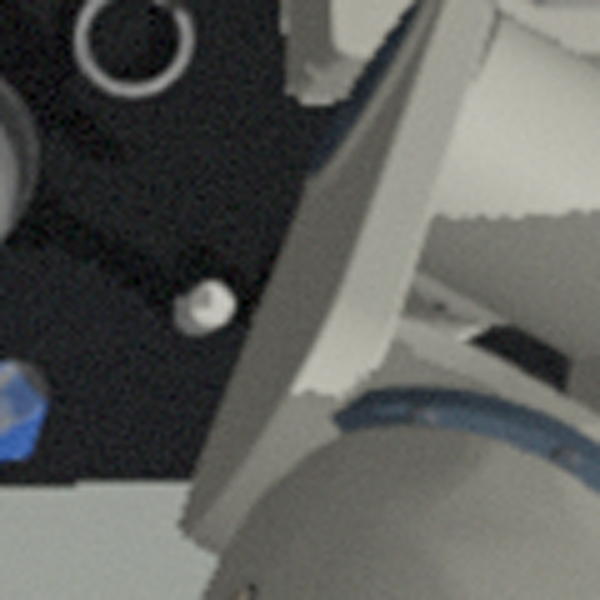

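Run:
```python
from h import *
z=np.load('pics/side0.npz'); im=z['im']; P=cloud('side',z['d'])
W={'s1':[484.9,23.7,56],'s2':[442,-219.2,56],'s3':[436.6,-263.1,56],'v1':[486.9,312.1,109],'v2':[452.9,316.5,109],'v4':[440.9,218,109]}
for k,w in W.items():
    u,v=proj('side',w)[0]; print(k,u.round(1),v.round(1),P[int(v)+1,int(u)].round(0))
for k,(u,v) in dict(a=proj('side',W['s3'])[0].astype(int),b=proj('side',W['s1'])[0].astype(int)).items():
    cv2.imwrite(f'pics/sz{k}.png',cv2.resize(im[v-15:v+25,u-20:u+20,::-1],None,fx=12,fy=12,interpolation=cv2.INTER_NEAREST)); print(u-20,v-15)
# vial points by depth in side: z in 8..58
for k,(x,y) in dict(s1=(485,24),s2=(442,-219),s3=(437,-263)).items():
    m=(np.hypot(P[...,0]-x,P[...,1]-y)<20)&(P[...,2]>8)&(P[...,2]<64)
    q=P[m]; top=q[q[:,2]>50]
    f=lambda p:np.hypot(q[:,0]-p[0],q[:,1]-p[1])-12
    from scipy.optimize import least_squares
    s=least_squares(lambda p:np.where(q[:,2]<50,f(p),0)*1.0,[x,y-3],loss='soft_l1')
    print(k,len(q),s.x.round(1),q.min(0).round(0),q.max(0).round(0),top.mean(0).round(1))
```

```text
s1 268.2 229.3 [485.  31.  58.]
s2 284.0 196.5 [ 445. -214.   56.]
s3 285.8 191.4 [ 439. -251.   59.]
v1 260.1 266.2 [487. 312. 106.]
v2 273.0 267.2 [455. 318. 108.]
v4 279.1 247.3 [441. 222. 109.]
265 176
248 214
s1 66 [485.1  22.6] [473.  10.  19.] [496.  39.  59.] [484.7  27.4  55.3]
s2 87 [ 441.2 -221.2] [ 431. -234.    8.] [ 453. -202.   62.] [ 440.6 -216.2   55.6]
s3 46 [ 436.7 -263.9] [ 425. -278.    9.] [ 447. -250.   61.] [ 437.6 -260.8   55.2]
```

View pics/sza.png

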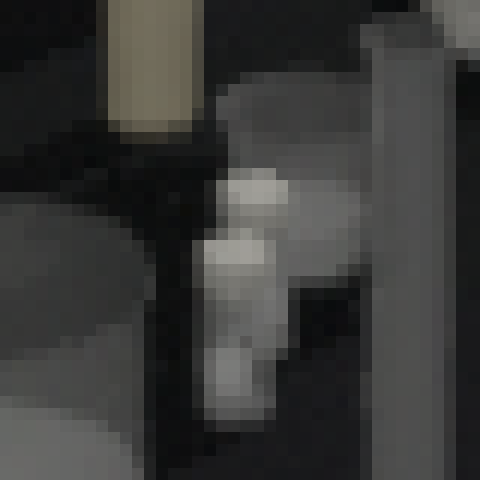

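Call:
{"fn": "step_arm", "kwargs": {"rows": [[0, -1, -25, 0, 0, 0, 48], [0, -1, -55, 0, 0, 0, 48], [0, -1, -75, 0, 0, 0, 48], [0, -1, -83, 0, 0, 0, 48], [0, -1, -83, 0, 0, 0, 45], [0, -1, -83, 0, 0, 0, 18], [0, -1, -83, 0, 0, 0, 18], [0, -1, -83, 0, 0, 0, 18]], "force": 30}}

```text
clock: 2.2
eef_pos: [436.7, -264.0, 27.3]
tcp_rot: [-3.095, 1.569, 3.067]
contact_force: [-1.0, -1.3, 7.2]
opening: 0.269
```

```bash
python3 look.py 2 side
```

```text
2.2 [ 436.7 -264.    27.3] [-1.  -1.3  7.2] 0.269 [-0.55  0.47  2.02 -0.    0.65 -0.42]
jaw ang -0.121 x [-0.002  0.    -1.   ] z [ 0.993 -0.121 -0.002]
side crop 225 138 tcp px [285.9 198.2]
```

View pics/side2.png

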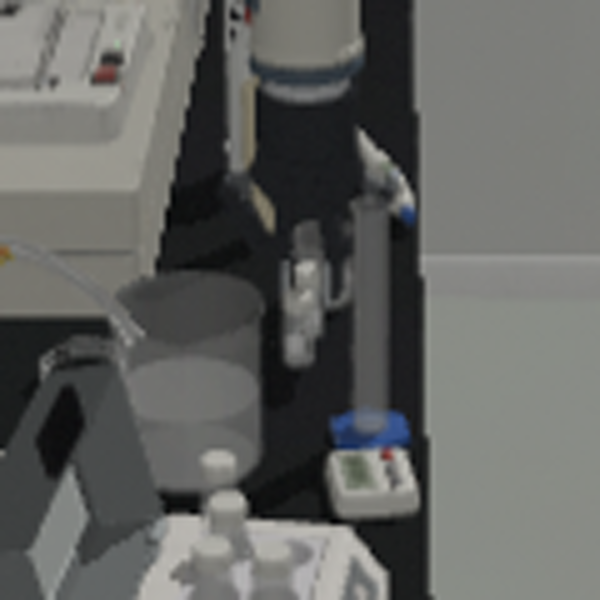

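Call:
{"fn": "step_arm", "kwargs": {"rows": [[0, 0, 55, 0, 0, 0, 18], [0, 0, 115, 0, 0, 0, 18], [3, 25, 170, 0, 0, 0.17, 18], [6, 65, 205, 0, 0, 0.34, 18], [10, 120, 205, 0, 0, 0.51, 18], [14, 180, 205, 0, 0, 0.68, 18], [18, 240, 205, 0, 0, 0.85, 18], [23, 300, 205, 0, 0, 1.02, 18]]}}

```text
clock: 3.25
eef_pos: [459.4, 37.9, 232.7]
tcp_rot: [-2.769, 1.569, -1.865]
contact_force: [1.2, -0.2, -0.5]
opening: 0.269
```

```bash
python3 look.py 3 side
```

```text
3.25 [459.4  37.9 232.7] [ 1.2 -0.2 -0.5] 0.269 [ 0.08  0.09  1.97 -0.    1.08 -0.82]
jaw ang 0.904 x [-0.    -0.002 -1.   ] z [ 0.618  0.786 -0.002]
side crop 214 120 tcp px [274.8 180.5]
```

Call:
{"fn": "step_arm", "kwargs": {"rows": [[5, 55, 0, 0, 0, 0.13, 18], [10, 110, 0, 0, 0, 0.26, 18], [16, 165, 0, 0, 0, 0.4, 18], [21, 225, 0, 0, 0, 0.545, 18], [21, 225, -25, 0, 0, 0.545, 18], [21, 225, -55, 0, 0, 0.545, 18], [21, 225, -68, 0, 0, 0.545, 18], [21, 225, -68, 0, 0, 0.545, 18]]}}

```text
clock: 4.3
eef_pos: [480.3, 268.6, 164.2]
tcp_rot: [1.334, 1.568, 2.794]
contact_force: [-0.6, 0.4, -0.6]
opening: 0.27
```

```bash
python3 look.py 4 side top
```

```text
4.3 [480.3 268.6 164.2] [-0.6  0.4 -0.6] 0.27 [ 0.51  0.31  1.86  0.    0.97 -0.95]
jaw ang 1.459 x [-0.003  0.001 -1.   ] z [0.111 0.994 0.001]
side crop 203 179 tcp px [263.1 239.5]
top crop 91 144 tcp px [151.3 204.2]
```

View pics/side4.png

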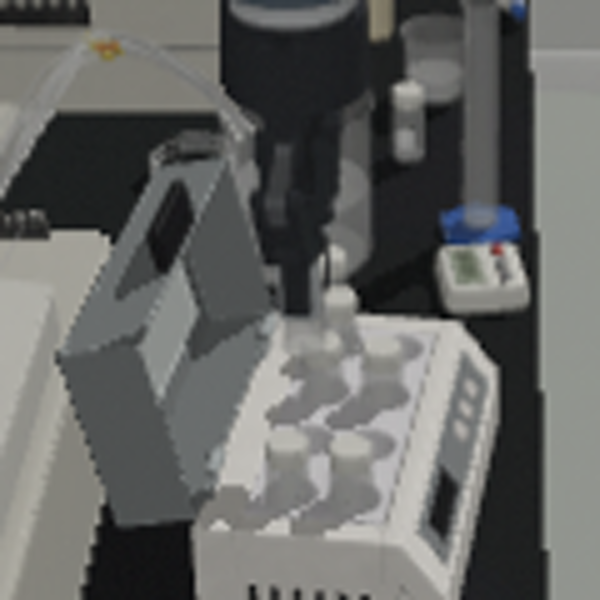

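View pics/top4.png

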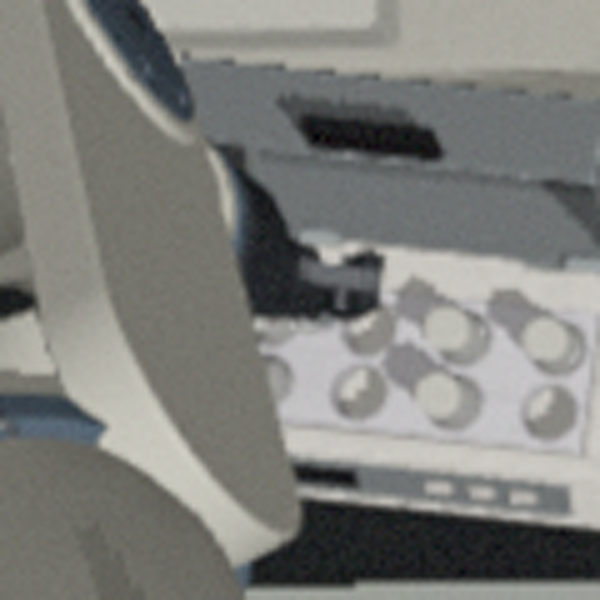

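```bash
python3 look.py 5 side
cat > vial.py <<'E'
import sys
from h import *
from scipy.optimize import least_squares
f,x,y,z0,z1=sys.argv[1],*map(float,sys.argv[2:6])
P=cloud('side',np.load(f)['d']); m=(np.hypot(P[...,0]-x,P[...,1]-y)<20)&(P[...,2]>z0)&(P[...,2]<z1); q=P[m]
s=least_squares(lambda p:np.hypot(q[:,0]-p[0],q[:,1]-p[1])-12,[x,y-2],loss='soft_l1'); print('vial fit',s.x.round(1),len(q),'rms',np.sqrt((s.fun**2).mean()).round(1),'z',np.percentile(q[:,2],[2,98]).round(0))
E
python3 vial.py pics/side5.npz 480.7 265 132 162; python3 vial.py pics/side5.npz 487 312 85 102;python3 vial.py pics/side5.npz 453 316.5 80 102; python3 vial.py pics/side0.npz 487 312 85 102;python3 vial.py pics/side0.npz 453 316.5 80 102; python3 look.py
```

```text
4.4 [481.3 269.1 165.6] [-0.1  0.7  0.1] 0.271 [ 0.51  0.31  1.85  0.    0.97 -0.95]
jaw ang 1.459 x [-0.     0.002 -1.   ] z [0.111 0.994 0.002]
side crop 202 179 tcp px [262.7 239.2]
vial fit [480.9 269.8] 60 rms 1.6 z [142. 161.]
vial fit [487.2 313.6] 50 rms 1.9 z [ 85. 101.]
vial fit [453.7 317.6] 65 rms 1.9 z [ 81. 101.]
vial fit [487.9 313.9] 51 rms 2.0 z [ 85. 102.]
vial fit [453.9 317.8] 61 rms 1.9 z [ 81. 100.]
4.45 [481.5 269.2 165.8] [-0.7  0.5  0.8] 0.269 [ 0.51  0.31  1.85  0.    0.97 -0.95]
jaw ang 1.459 x [ 0.     0.003 -1.   ] z [0.111 0.994 0.003]
```

Call:
{"fn": "step_arm", "kwargs": {"rows": [[0, -5.5, 0, 0, 0, -0.01, 18], [0, -5.5, -15, 0, 0, -0.01, 18], [0, -5.5, -40, 0, 0, -0.01, 18], [0, -5.5, -58, 0, 0, -0.01, 18], [0, -5.5, -66, 0, 0, -0.01, 18], [0, -5.5, -72, 0, 0, -0.01, 18], [0, -5.5, -72, 0, 0, -0.01, 18], [0, -5.5, -72, 0, 0, -0.01, 18]]}}

```text
clock: 5.45
eef_pos: [481.9, 263.9, 94.4]
tcp_rot: [-0.225, 1.568, 1.224]
contact_force: [-0.3, -0.7, -0.7]
opening: 0.271
```

```bash
python3 look.py 6 side
```

```text
5.45 [481.9 263.9  94.4] [-0.3 -0.7 -0.7] 0.271 [ 0.5   0.41  1.91  0.    0.82 -0.95]
jaw ang 1.449 x [ 0.001  0.003 -1.   ] z [0.121 0.993 0.003]
side crop 203 200 tcp px [263.5 260.7]
```

View pics/side6.png

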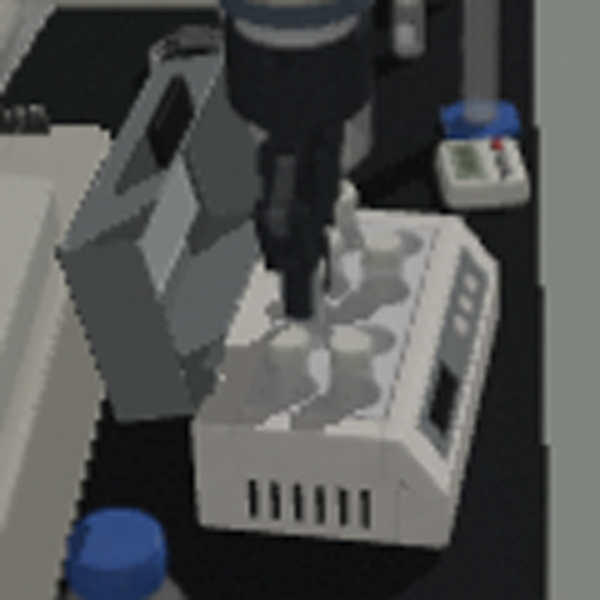

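Call:
{"fn": "step_arm", "kwargs": {"rows": [[0, 0, -6, 0, 0, 0, 18], [0, 0, -11, 0, 0, 0, 18], [0, 0, -14, 0, 0, 0, 18], [0, 0, -14, 0, 0, 0, 18], [0, 0, -14, 0, 0, 0, 35], [0, 0, -14, 0, 0, 0, 35], [0, 0, -14, 0, 0, 0, 35], [0, 0, 0, 0, 0, 0, 35]]}}

```text
clock: 6.5
eef_pos: [481.1, 263.5, 94.1]
tcp_rot: [0.47, 1.569, 1.919]
contact_force: [-0.4, -0.2, -0.1]
opening: 0.414
```

```bash
python3 look.py 7 side
```

```text
6.5 [481.1 263.5  94.1] [-0.4 -0.2 -0.1] 0.414 [ 0.5   0.41  1.91  0.    0.82 -0.95]
jaw ang 1.449 x [-0.001  0.002 -1.   ] z [0.121 0.993 0.002]
side crop 203 200 tcp px [263.8 260.7]
```

View pics/side7.png

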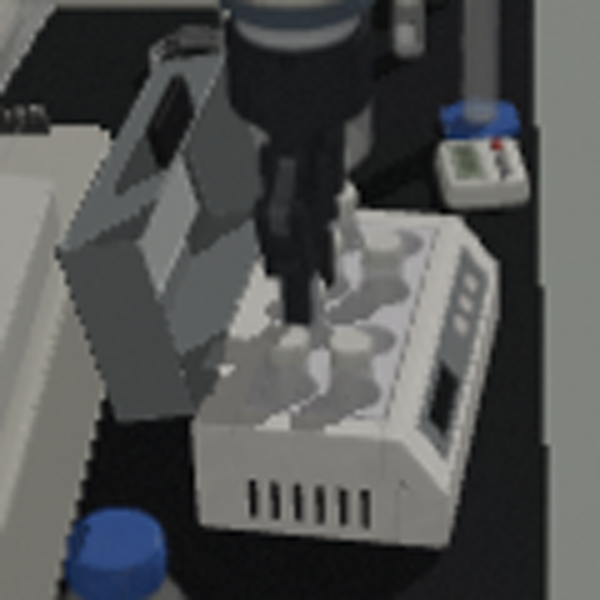

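Call:
{"fn": "step_arm", "kwargs": {"rows": [[0, 0, 50, 0, 0, 0, 35], [0, 0, 100, 0, 0, 0, 35], [-5, -40, 125, 0, 0, -0.17, 48], [-10, -100, 125, 0, 0, -0.34, 48], [-15, -160, 125, 0, 0, -0.51, 48], [-20, -220, 125, 0, 0, -0.68, 48], [-25, -280, 125, 0, 0, -0.85, 48], [-30, -340, 125, 0, 0, -1.02, 48]]}}

```text
clock: 7.55
eef_pos: [452.4, -77.6, 222.5]
tcp_rot: [-0.482, 1.564, -0.058]
contact_force: [1.7, 0.9, -0.3]
opening: 0.565
```

```bash
python3 look.py 8 top side; python3 vial.py pics/side8.npz 481 263.5 80 102
python3 - <<'E'
from h import *
z=np.load('pics/top8.npz');cv2.imwrite('pics/t8.png',cv2.resize(z['im'][180:260,110:240,::-1],None,fx=5,fy=5,interpolation=cv2.INTER_CUBIC))
E
```

```text
7.55 [452.4 -77.6 222.5] [ 1.7  0.9 -0.3] 0.565 [-0.17  0.1   1.99  0.    1.05 -0.6 ]
jaw ang 0.424 x [ 0.006 -0.    -1.   ] z [0.912 0.411 0.006]
top crop 237 150 tcp px [297.1 210.4]
side crop 218 108 tcp px [278.7 169. ]
vial fit [481.2 265.1] 45 rms 1.7 z [ 81. 101.]
```

View pics/t8.png

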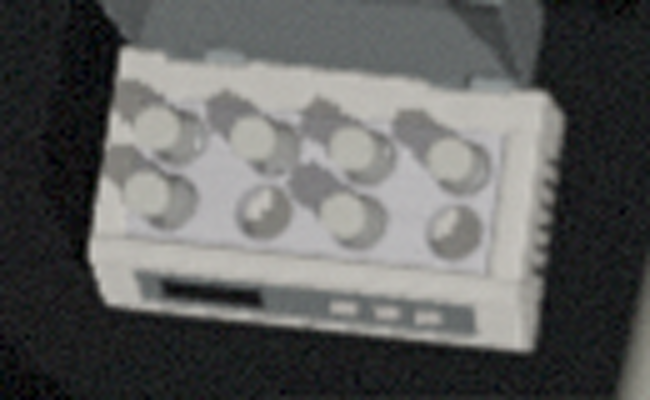

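```bash
python3 look.py
```

```text
7.65 [452.1 -80.6 222.4] [ 0.1  0.3 -0.1] 0.563 [-0.18  0.1   1.99 -0.    1.05 -0.6 ]
jaw ang 0.42 x [ 0.006 -0.002 -1.   ] z [0.913 0.407 0.005]
```

Call:
{"fn": "step_arm", "kwargs": {"rows": [[-3, -45, 0, 0, 0, -0.18, 48], [-7, -95, 0, 0, 0, -0.36, 48], [-10, -139, -10, 0, 0, -0.541, 48], [-10, -139, -40, 0, 0, -0.541, 48], [-10, -139, -80, 0, 0, -0.541, 48], [-10, -139, -112, 0, 0, -0.541, 48], [-10, -139, -125, 0, 0, -0.541, 48], [-10, -139, -125, 0, 0, -0.541, 48]]}}

```text
clock: 8.65
eef_pos: [442.1, -219.2, 97.4]
tcp_rot: [-0.782, 1.565, -0.903]
contact_force: [-0.3, 0.2, -0.9]
opening: 0.561
```

```bash
python3 look.py
```

```text
8.65 [ 442.1 -219.2   97.4] [-0.3  0.2 -0.9] 0.561 [-0.46  0.33  2.03 -0.    0.78 -0.34]
jaw ang -0.121 x [ 0.003 -0.004 -1.   ] z [ 0.993 -0.12   0.004]
```

Call:
{"fn": "step_arm", "kwargs": {"rows": [[0, -0.5, -30, 0, 0, 0, 48], [0, -0.5, -55, 0, 0, 0, 48], [0, -0.5, -70, 0, 0, 0, 48], [0, -0.5, -70, 0, 0, 0, 48], [0, -0.5, -70, 0, 0, 0, 18], [0, -0.5, -70, 0, 0, 0, 18], [0, -0.5, -70, 0, 0, 0, 18], [0, -0.5, -70, 0, 0, 0, 18]]}}

```text
clock: 9.65
eef_pos: [443.0, -220.1, 28.5]
tcp_rot: [-0.665, 1.564, -0.786]
contact_force: [-0.3, 0.7, 6.8]
opening: 0.263
```

```bash
python3 look.py
```

```text
9.65 [ 443.  -220.1   28.5] [-0.3  0.7  6.8] 0.263 [-0.46  0.45  2.06 -0.    0.62 -0.34]
jaw ang -0.121 x [ 0.005 -0.005 -1.   ] z [ 0.993 -0.12   0.006]
```

Call:
{"fn": "step_arm", "kwargs": {"rows": [[0, 0, 55, 0, 0, 0, 18], [0, 0, 115, 0, 0, 0, 18], [0, 10, 170, 0, 0, 0.17, 18], [0, 40, 203, 0, 0, 0.34, 18], [0, 95, 203, 0, 0, 0.51, 18], [1, 155, 203, 0, 0, 0.68, 18], [1, 215, 203, 0, 0, 0.85, 18], [2, 275, 203, 0, 0, 1.02, 18]]}}

```text
clock: 10.65
eef_pos: [444.7, 56.7, 232.1]
tcp_rot: [-0.688, 1.562, 0.217]
contact_force: [1.3, 0.1, -0.3]
opening: 0.263
```

```bash
python3 look.py
```

```text
10.65 [444.7  56.7 232.1] [ 1.3  0.1 -0.3] 0.263 [ 0.12  0.07  2.    0.    1.07 -0.78]
jaw ang 0.905 x [ 0.008  0.002 -1.   ] z [0.618 0.786 0.007]
```

Call:
{"fn": "step_arm", "kwargs": {"rows": [[0, 55, 0, 0, 0, 0.15, 18], [1, 110, 0, 0, 0, 0.3, 18], [2, 165, 0, 0, 0, 0.45, 18], [2, 211, 0, 0, 0, 0.544, 18], [2, 211, -25, 0, 0, 0.544, 18], [2, 211, -55, 0, 0, 0.544, 18], [2, 211, -67, 0, 0, 0.544, 18], [2, 211, -67, 0, 0, 0.544, 18]]}}

```text
clock: 11.65
eef_pos: [446.4, 267.3, 164.9]
tcp_rot: [-0.651, 1.564, 0.798]
contact_force: [0.1, -0.9, 0.1]
opening: 0.265
```

```bash
python3 look.py 10 side;python3 look.py;python3 vial.py pics/side10.npz 447 270 132 162
```

```text
11.65 [446.4 267.3 164.9] [ 0.1 -0.9  0.1] 0.265 [ 0.54  0.27  1.92  0.    0.94 -0.91]
jaw ang 1.448 x [ 0.005  0.005 -1.   ] z [0.122 0.992 0.006]
side crop 215 179 tcp px [275.9 239.2]
11.7 [446.9 267.6 165.6] [0.7 0.3 0.3] 0.266 [ 0.54  0.27  1.92  0.    0.94 -0.91]
jaw ang 1.448 x [ 0.006  0.006 -1.   ] z [0.122 0.992 0.007]
vial fit [445.3 268. ] 70 rms 1.5 z [138. 161.]
```

View pics/side10.png

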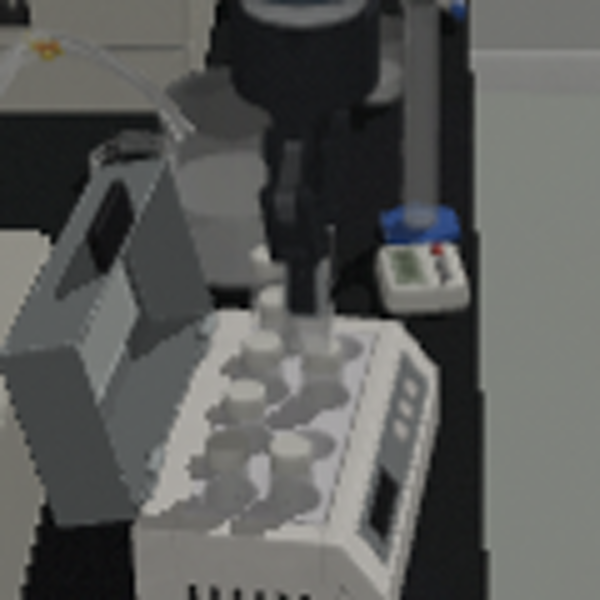

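Call:
{"fn": "step_arm", "kwargs": {"rows": [[1, 0.5, -20, 0, 0, 0, 18], [1, 0.5, -40, 0, 0, 0, 18], [1, 0.5, -54, 0, 0, 0, 18], [1, 0.5, -62, 0, 0, 0, 18], [1, 0.5, -68, 0, 0, 0, 18], [1, 0.5, -74, 0, 0, 0, 18], [1, 0.5, -80, 0, 0, 0, 18], [1, 0.5, -83, 0, 0, 0, 18]]}}

```text
clock: 12.7
eef_pos: [447.9, 268.1, 82.3]
tcp_rot: [-0.688, 1.562, 0.76]
contact_force: [-0.5, -0.6, -0.3]
opening: 0.266
```

```bash
python3 look.py
```

```text
12.7 [447.9 268.1  82.3] [-0.5 -0.6 -0.3] 0.266 [ 0.54  0.39  1.98  0.    0.77 -0.91]
jaw ang 1.448 x [ 0.006  0.006 -1.   ] z [0.122 0.992 0.007]
```

```bash
cat > tgt.py <<'E'
import sys
from h import *
from rig import r
# args: jaw angle, tilt(lean of body toward jaw+90deg), grasp x y z
ja,t,x,y,z=map(float,sys.argv[1:6])
s=r.sense(); M0=R.from_euler('xyz',s['tcp_rot'])
zj=np.array([np.cos(ja),np.sin(ja),0]); l=np.array([-np.sin(ja),np.cos(ja),0])
xt=-np.sin(t)*l+np.array([0,0,-np.cos(t)]); M=np.c_[xt,np.cross(zj,xt),zj]
T=np.array([x,y,z])+18.7*xt
print('at',s['eef_pos'].round(1),'F',s['contact_force'].round(1),round(s['opening']*85.4,1),'shift',(T-s['eef_pos']).round(1),'rotvec',(R.from_matrix(M)*M0.inv()).as_rotvec().round(3))
E
python3 tgt.py 0.275 0.25 485 23.2 45; python3 tgt.py 1.449 0 447 267 45
```

```text
at [447.9 268.1  82.3] F [-0.5 -0.6 -0.3] 22.7 shift [  38.4 -249.3  -55.4] rotvec [-0.174 -0.192 -1.168]
at [447.9 268.1  82.3] F [-0.5 -0.6 -0.3] 22.7 shift [ -0.9  -1.1 -56. ] rotvec [-0.006  0.006  0.001]
```

Call:
{"fn": "step_arm", "kwargs": {"rows": [[0, 0, -1, 0, 0, 0, 18], [0, 0, -1, 0, 0, 0, 35], [0, 0, -1, 0, 0, 0, 35], [0, 0, -1, 0, 0, 0, 35], [0, 0, 8, 0, 0, 0, 35], [0, 0, 40, 0, 0, 0, 35], [0, 0, 85, 0, 0, 0, 35], [0, 0, 110, 0, 0, 0, 35]]}}

```text
clock: 13.7
eef_pos: [448.6, 268.5, 195.1]
tcp_rot: [-0.745, 1.559, 0.704]
contact_force: [0.8, -0.7, -0.0]
opening: 0.407
```

```bash
python3 look.py 11 side top; python3 vial.py pics/side11.npz 447 267 80 102;  python3 tgt.py 0.275 0.25 485 23.2 45
```

```text
13.7 [448.6 268.5 195.1] [ 0.8 -0.7 -0. ] 0.407 [ 0.54  0.23  1.89  0.    1.01 -0.91]
jaw ang 1.448 x [ 0.009  0.007 -1.   ] z [0.122 0.992 0.008]
side crop 214 169 tcp px [274.8 229.4]
top crop 86 155 tcp px [146.5 215.7]
vial fit [447.6 267.8] 50 rms 1.9 z [ 82. 102.]
at [449.5 269.1 195.8] F [-0.  -0.5 -0.6] 34.8 shift [  36.8 -250.3 -168.9] rotvec [-0.174 -0.186 -1.169]
```

View pics/side11.png

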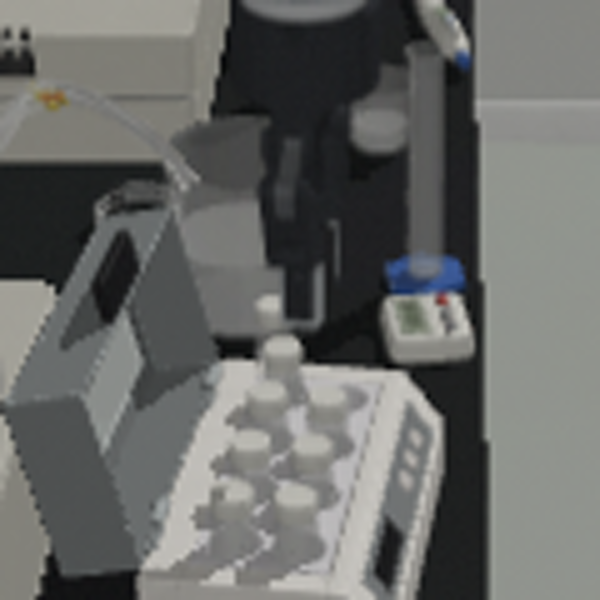

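Call:
{"fn": "step_arm", "kwargs": {"rows": [[5, -35, 0, -0.025, -0.027, -0.167, 35], [10, -71, 0, -0.05, -0.053, -0.334, 35], [16, -107, 0, -0.075, -0.08, -0.501, 45], [21, -143, 0, -0.1, -0.106, -0.668, 45], [26, -179, -10, -0.124, -0.133, -0.835, 45], [32, -214, -40, -0.149, -0.159, -1.002, 45], [37, -250, -75, -0.174, -0.186, -1.169, 45], [37, -250, -90, -0.174, -0.186, -1.169, 45]]}}

```text
clock: 14.8
eef_pos: [485.0, 17.5, 103.6]
tcp_rot: [-1.586, 1.321, -1.313]
contact_force: [-0.6, -0.1, 0.2]
opening: 0.53
```

```bash
python3 look.py 12 side;  python3 tgt.py 0.275 0.25 485 23.2 45
```

```text
14.8 [485.   17.5 103.6] [-0.6 -0.1  0.2] 0.53 [ 0.21  0.31  2.07 -0.36  0.78  0.2 ]
jaw ang 0.272 x [ 0.063 -0.239 -0.969] z [ 0.963  0.268 -0.004]
side crop 207 155 tcp px [267.8 215.3]
at [484.6  18.4 102.7] F [-0.1  0.3 -1.2] 45.0 shift [  1.7   0.4 -75.9] rotvec [ 0.001 -0.005  0.001]
```

View pics/side12.png

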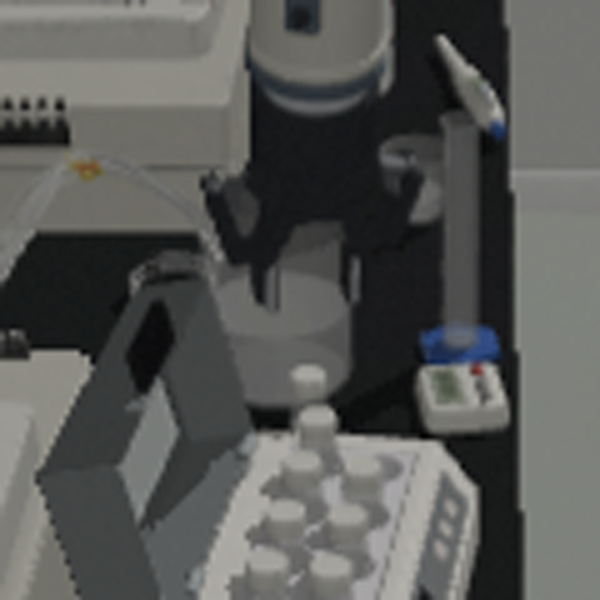

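Call:
{"fn": "step_arm", "kwargs": {"rows": [[1.5, 0.5, -15, 0, 0, 0, 45], [1.5, 0.5, -35, 0, 0, 0, 45], [1.5, 0.5, -55, 0, 0, 0, 45], [1.5, 0.5, -68, 0, 0, 0, 45], [1.5, 0.5, -75, 0, 0, 0, 45], [1.5, 0.5, -75, 0, 0, 0, 18], [1.5, 0.5, -75, 0, 0, 0, 18], [1.5, 0.5, -75, 0, 0, 0, 18]]}}

```text
clock: 15.85
eef_pos: [486.5, 18.9, 28.2]
tcp_rot: [-1.586, 1.321, -1.312]
contact_force: [1.3, 0.7, -0.1]
opening: 0.265
```

```bash
python3 look.py 13 side;  python3 tgt.py 0.275 0.25 485 23.2 45
```

```text
15.85 [486.5  18.9  28.2] [ 1.3  0.7 -0.1] 0.265 [ 0.21  0.46  2.1  -0.44  0.62  0.3 ]
jaw ang 0.274 x [ 0.063 -0.239 -0.969] z [ 0.963  0.271 -0.004]
side crop 208 176 tcp px [268. 236.]
at [486.4  18.9  28.2] F [-0.2  0.8  0.3] 22.3 shift [-0.2 -0.1 -1.3] rotvec [ 0.    -0.004  0.001]
```

View pics/side13.png

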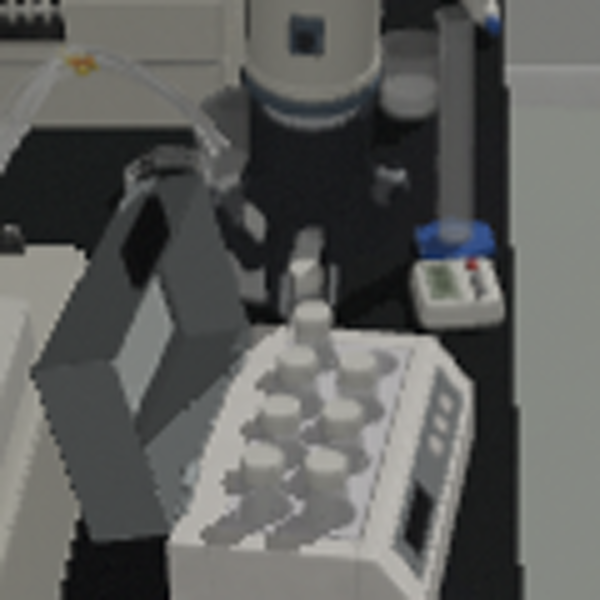

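```bash
python3 tgt.py 1.449 0.25 434.7 168.3 180
```

```text
at [486.4  18.9  28.2] F [-0.2  0.8  0.3] 22.3 shift [-47.1 148.8 133.7] rotvec [ 0.003 -0.003  1.175]
```

Call:
{"fn": "step_arm", "kwargs": {"rows": [[0, 0, 40, 0, 0, 0, 18], [0, 0, 85, 0, 0, 0, 18], [0, 10, 134, 0, 0, 0.1, 18], [-8, 35, 134, 0, 0, 0.27, 18], [-16, 60, 134, 0, 0, 0.44, 18], [-24, 85, 134, 0, 0, 0.61, 18], [-32, 110, 134, 0, 0, 0.78, 18], [-40, 130, 134, 0, 0, 0.95, 18]]}}

```text
clock: 16.9
eef_pos: [446.0, 149.8, 162.5]
tcp_rot: [-1.585, 1.321, -0.354]
contact_force: [0.1, 0.2, 0.1]
opening: 0.262
```

```bash
python3 tgt.py 1.449 0.25 434.7 168.3 180
```

```text
at [446.  149.8 162.5] F [0.1 0.2 0.1] 22.3 shift [-6.7 17.9 -0.6] rotvec [ 0.003 -0.001  0.219]
```

Call:
{"fn": "step_arm", "kwargs": {"rows": [[-3, 8, 0, 0, 0, 0.11, 18], [-6.7, 18, 0, 0, 0, 0.219, 18], [-6.7, 18, 0, 0, 0, 0.219, 18], [-6.7, 18, -8, 0, 0, 0.219, 18], [-6.7, 18, -15, 0, 0, 0.219, 18], [-6.7, 18, -15, 0, 0, 0.219, 18], [-6.7, 18, -15, 0, 0, 0.219, 18], [-6.7, 18, -15, 0, 0, 0.219, 18]]}}

```text
clock: 17.9
eef_pos: [439.4, 167.8, 147.6]
tcp_rot: [-1.585, 1.321, -0.135]
contact_force: [-0.3, -0.2, -0.5]
opening: 0.267
```

```bash
python3 look.py 14 side;  python3 tgt.py 1.449 0.25 434.7 168.3 99; python3 vial.py pics/side14.npz 435 170 115 142
```

```text
17.9 [439.4 167.8 147.6] [-0.3 -0.2 -0.5] 0.267 [ 0.46  0.13  2.18 -0.24  0.63 -0.81]
jaw ang 1.449 x [ 0.245 -0.033 -0.969] z [ 0.121  0.993 -0.003]
side crop 220 166 tcp px [280.1 226.4]
at [439.4 167.8 147.7] F [ 0.6 -0.  -0.6] 22.8 shift [ -0.1  -0.1 -66.8] rotvec [ 0.003 -0.    -0.   ]
vial fit [434.1 169. ] 50 rms 1.8 z [123. 141.]
```

View pics/side14.png

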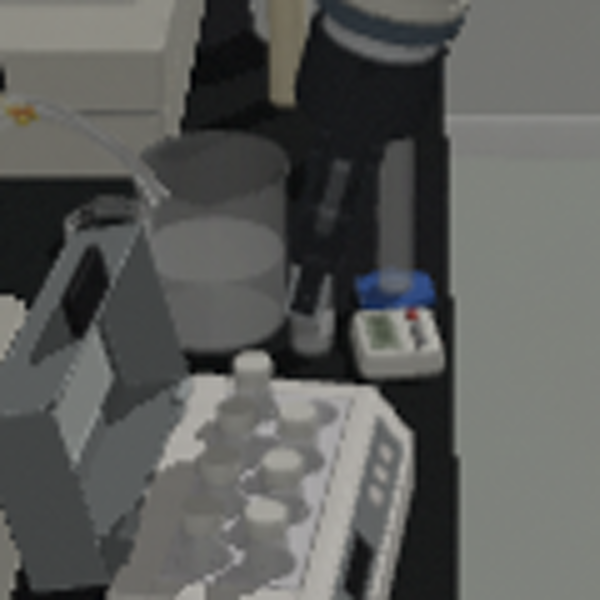

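Call:
{"fn": "step_arm", "kwargs": {"rows": [[0.7, 0, -15, 0, 0, 0, 18], [0.7, 0, -28, 0, 0, 0, 18], [0.7, 0, -38, 0, 0, 0, 18], [0.7, 0, -46, 0, 0, 0, 18], [0.7, 0, -53, 0, 0, 0, 18], [0.7, 0, -59, 0, 0, 0, 18], [0.7, 0, -64, 0, 0, 0, 18], [0.7, 0, -66, 0, 0, 0, 18]]}}

```text
clock: 18.95
eef_pos: [440.1, 167.8, 81.4]
tcp_rot: [-1.585, 1.321, -0.136]
contact_force: [-0.2, -0.7, 0.9]
opening: 0.271
```

```bash
python3 look.py 15 side;  python3 tgt.py 1.449 0.25 434.7 168.3 99
```

```text
18.95 [440.1 167.8  81.4] [-0.2 -0.7  0.9] 0.271 [ 0.46  0.26  2.23 -0.32  0.46 -0.71]
jaw ang 1.449 x [ 0.245 -0.033 -0.969] z [ 0.121  0.993 -0.004]
side crop 220 186 tcp px [280.3 246.3]
at [440.  167.8  81.3] F [ 0.5 -0.5 -0.4] 22.8 shift [-0.7 -0.  -0.4] rotvec [ 0.004 -0.001 -0.   ]
```

View pics/side15.png

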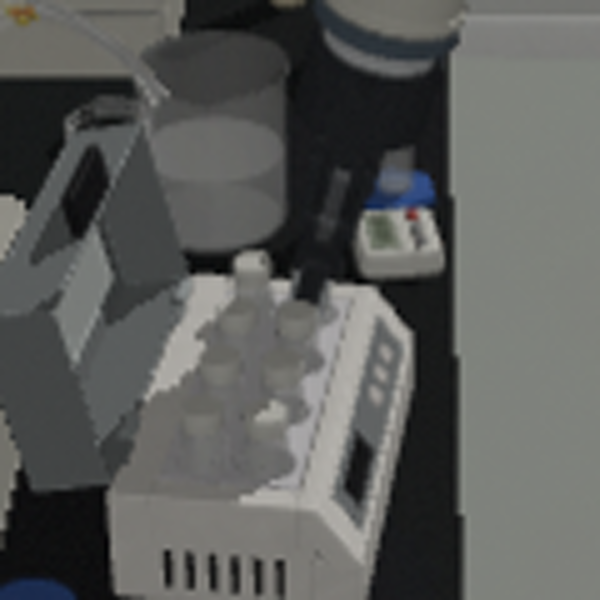

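Call:
{"fn": "step_arm", "kwargs": {"rows": [[0, 0, -1, 0, 0, 0, 18], [0, 0, -1, 0, 0, 0, 35], [0, 0, -1, 0, 0, 0, 35], [0, 0, -1, 0, 0, 0, 35], [0, 0, 10, 0, 0, 0, 35], [0, 0, 45, 0, 0, 0, 35], [0, 0, 95, 0, 0, 0, 35], [0, 0, 150, 0, 0, 0, 35]]}}

```text
clock: 20.0
eef_pos: [439.3, 167.7, 233.3]
tcp_rot: [-1.585, 1.322, -0.134]
contact_force: [0.6, 0.9, -0.1]
opening: 0.406
```

```bash
python3 look.py 16 top side; python3 look.py;  python3 vial.py pics/side16.npz 435 170 80 102
python3 - <<'E'
from h import *
z=np.load('pics/top16.npz');P=cloud('top',z['d']);cv2.imwrite('pics/t16.png',cv2.resize(z['im'][150:260,110:240,::-1],None,fx=5,fy=5,interpolation=cv2.INTER_CUBIC))
m=(np.nan_to_num(P[...,2])>98)&(P[...,2]<125); m[:195]=0;m[240:]=0;m[:,:125]=0;m[:,225:]=0
n,l,s,c=cv2.connectedComponentsWithStats(m.astype(np.uint8))
for i in range(1,n):
    if s[i,4]>8: q=P[l==i]; print('seated',s[i,4],c[i].round(1),np.nanmedian(q[:,2]).round(1), atz('top',c[i],109).round(1))
E
```

```text
20.0 [439.3 167.7 233.3] [ 0.6  0.9 -0.1] 0.406 [ 0.46 -0.    2.09 -0.19  0.85 -0.88]
jaw ang 1.45 x [ 0.244 -0.033 -0.969] z [ 0.121  0.993 -0.003]
top crop 126 156 tcp px [186.3 217. ]
side crop 219 139 tcp px [279.7 199.3]
20.1 [443.1 169.5 238.1] [ 0.4  1.2 -0.8] 0.409 [ 0.46 -0.01  2.09 -0.19  0.85 -0.88]
jaw ang 1.45 x [ 0.254 -0.028 -0.967] z [0.121 0.993 0.003]
vial fit [435. 168.] 41 rms 2.1 z [ 80. 101.]
seated 32 [159.7 205.2] 107.9 [[486.6 265.8 109. ]]
seated 46 [180.6 208.7] 108.1 [[477.1 212.7 109. ]]
seated 69 [199.4 211.8] 107.3 [[468.4 164.8 109. ]]
```

View pics/t16.png

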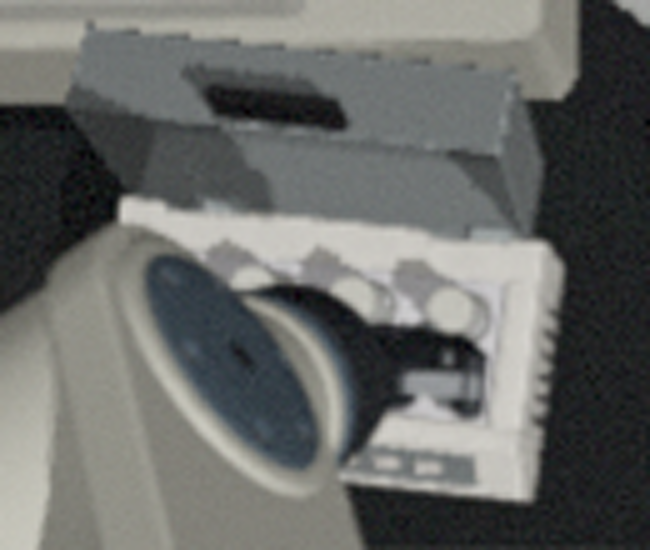

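View pics/side16.png

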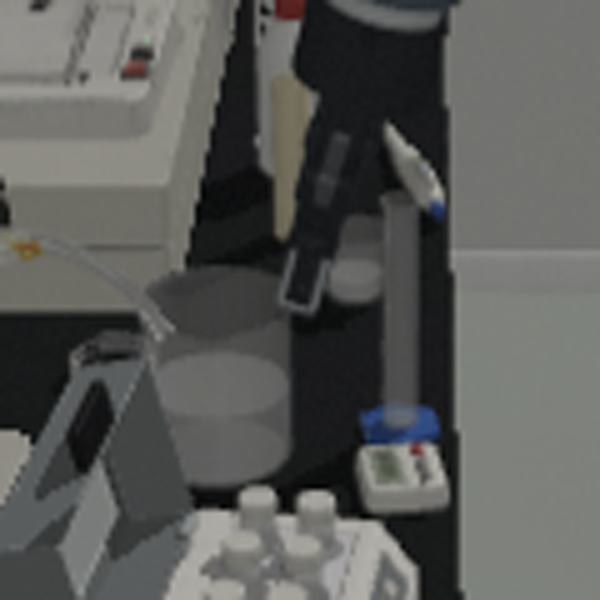

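```bash
python3 tgt.py 1.449 0 577.8 226.3 248.7
python3 - <<'E'
from h import *
P=cloud('top',np.load('pics/top0.npz')['d'])
m=(P[...,2]>190)&(P[...,0]<700)&(P[...,0]>520)&(P[...,1]>60)&(P[...,1]<400)
q=P[m]; 
for y in range(60,400,20):
    k=q[(q[:,1]>=y)&(q[:,1]<y+20)]
    if len(k): print(y,len(k),k.min(0).round(0),k.max(0).round(0))
E
```

```text
at [443.1 169.5 238.1] F [ 0.4  1.2 -0.8] 34.9 shift [134.7  56.8  -8.1] rotvec [ 0.029  0.257 -0.   ]
60 60 [591.  60. 214.] [612.  79. 237.]
80 75 [600.  80. 225.] [623. 100. 244.]
100 51 [606. 100. 232.] [626. 119. 247.]
120 50 [617. 121. 226.] [636. 140. 246.]
140 56 [625. 140. 218.] [645. 159. 236.]
160 65 [633. 160. 208.] [656. 180. 229.]
180 54 [549. 181. 190.] [662. 200. 220.]
200 68 [545. 200. 190.] [669. 220. 206.]
220 44 [548. 220. 190.] [560. 240. 204.]
240 45 [550. 240. 190.] [562. 260. 206.]
260 2 [555. 260. 192.] [562. 260. 200.]
```

Call:
{"fn": "step_arm", "kwargs": {"rows": [[0, 0, 20, 0.005, 0.05, 0, 0], [10, 5, 25, 0.012, 0.1, 0, 0], [45, 18, 25, 0.018, 0.16, 0, 0], [80, 33, 22, 0.024, 0.21, 0, 0], [112, 47, 15, 0.029, 0.257, 0, 0], [135, 57, 5, 0.029, 0.257, 0, 0], [135, 57, -8, 0.029, 0.257, 0, 0], [135, 57, -8, 0.029, 0.257, 0, 0]]}}

```text
clock: 21.1
eef_pos: [576.2, 225.8, 228.5]
tcp_rot: [1.951, 1.567, -2.882]
contact_force: [0.8, 0.4, -0.7]
opening: -0.002
```

```bash
python3 look.py 17 side top; python3 tgt.py 1.449 0 577.8 226.3 205.7
```

```text
21.1 [576.2 225.8 228.5] [ 0.8  0.4 -0.7] -0.002 [ 0.37  0.35  1.65  0.    1.15 -1.08]
jaw ang 1.45 x [-0.003 -0.001 -1.   ] z [ 0.121  0.993 -0.001]
side crop 167 150 tcp px [227.6 210.4]
top crop 102 97 tcp px [162.4 157.7]
at [577.  226.1 230.2] F [0.1 0.4 0.7] 0.1 shift [  0.8   0.2 -43.2] rotvec [-0.    -0.001 -0.001]
```

View pics/side17.png

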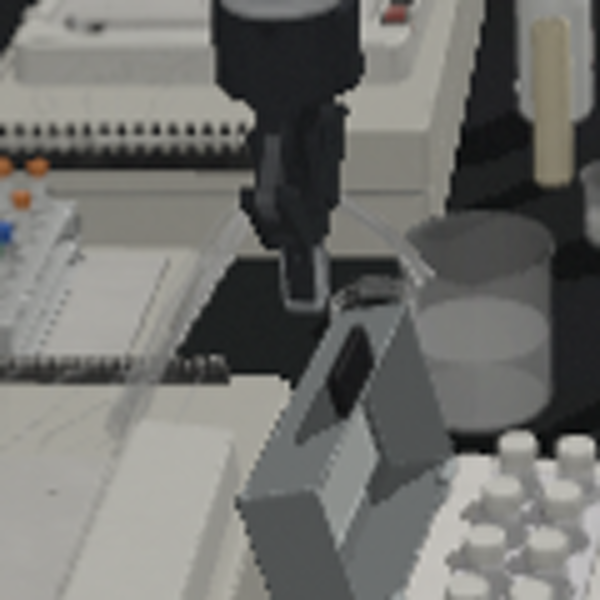

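View pics/top17.png

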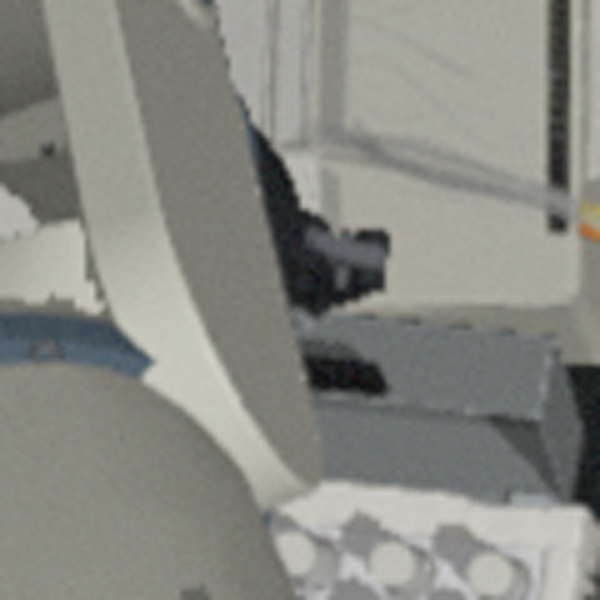

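Call:
{"fn": "step_arm", "kwargs": {"rows": [[1, 0, -10, 0, 0, 0, 0], [1, 0, -20, 0, 0, 0, 0], [1, 0, -30, 0, 0, 0, 0], [1, 0, -38, 0, 0, 0, 0], [1, 0, -43, 0, 0, 0, 0], [1, 0, -43, 0, 0, 0, 0], [1, 0, -43, 0, 0, 0, 0], [1, 0, -43, 0, 0, 0, 0]]}}

```text
clock: 22.2
eef_pos: [578.2, 226.2, 187.6]
tcp_rot: [0.285, 1.57, 1.735]
contact_force: [1.0, 0.4, -0.1]
opening: 0.004
```

```bash
python3 look.py 18 side
cat > cov.py <<'E'
# heater-frame tcp, and tcp target for cover angle th with front-bottom corner at s beyond wall, gap g off lip face
import sys
from h import *
from rig import r
s=r.sense(); o=np.array([460.7,240.7]); a=-0.122; ex=np.array([np.cos(a),np.sin(a)])
p=s['eef_pos'];print('heater tcp x,z',((p[:2]-o)@ex).round(1),p[2].round(1),'F',s['contact_force'].round(1))
def tcp(th,sv,g=0):
    rad=108+sv; c=np.array([59,75.])+rad*np.array([-np.cos(th),np.sin(th)])+(8+g)*np.array([np.sin(th),np.cos(th)])
    c[0]+=11; return c
for th,sv in [(1.82,12),(1.6,12),(1.4,12),(1.2,12),(1.0,14),(.8,18),(.6,21),(.4,23),(.2,24),(.1,24),(0,24)]:
    c=tcp(th,sv); w=np.r_[o+ex*c[0],c[1]]; print(th,sv,'heater',c.round(1),'world',w.round(1))
E
python3 cov.py
```

```text
22.2 [578.2 226.2 187.6] [ 1.   0.4 -0.1] 0.004 [ 0.37  0.39  1.68  0.    1.07 -1.08]
jaw ang 1.45 x [-0.  0. -1.] z [0.121 0.993 0.   ]
side crop 167 163 tcp px [227.9 223.8]
heater tcp x,z 118.4 187.6 F [ 0.8 -0.6 -1. ]
1.82 12 heater [107.3 189.3] world [567.3 227.6 189.3]
1.6 12 heater [ 81.5 194.7] world [541.6 230.8 194.7]
1.4 12 heater [ 57.5 194.6] world [517.8 233.7 194.6]
1.2 12 heater [ 34.  189.7] world [494.4 236.6 189.7]
1.0 14 heater [ 10.8 182. ] world [471.4 239.4 182. ]
0.8 18 heater [-12. 171.] world [448.7 242.2 171. ]
0.6 21 heater [-32.  154.4] world [429.  244.6 154.4]
0.4 23 heater [-47.5 133.4] world [413.5 246.5 133.4]
0.2 24 heater [-57.8 109.1] world [403.4 247.7 109.1]
0.1 24 heater [-60.5  96.1] world [400.6 248.1  96.1]
0 24 heater [-62.  83.] world [399.2 248.2  83. ]
```

View pics/side18.png

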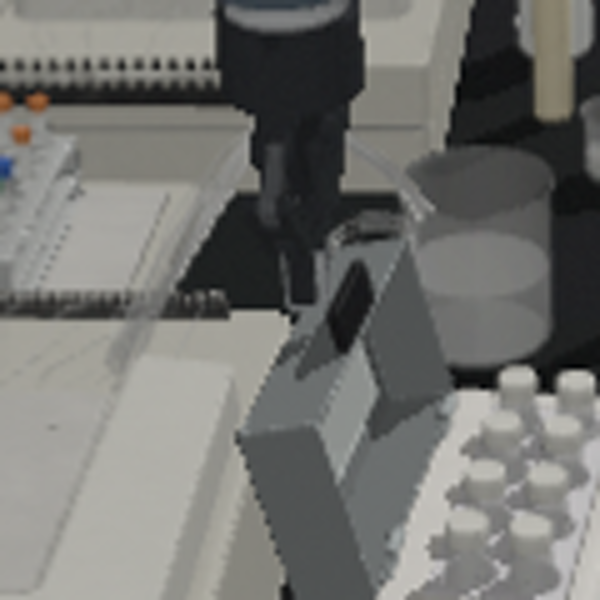

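Call:
{"fn": "step_arm", "kwargs": {"rows": [[-6, 0.7, 1, 0, 0, 0, 0], [-12, 1.5, 3, 0, 0, 0, 0], [-20, 2.5, 5, 0, 0, 0, 0], [-29, 3.5, 6, 0, 0, 0, 0], [-37, 4.6, 7, 0, 0, 0, 0], [-45, 5.6, 7.5, 0, 0, 0, 0], [-53, 6.5, 7.5, 0, 0, 0, 0], [-60, 7.5, 7, 0, 0, 0, 0]]}}

```text
clock: 23.25
eef_pos: [517.5, 233.7, 194.4]
tcp_rot: [1.541, 1.57, 2.991]
contact_force: [2.0, -1.9, -0.3]
opening: 0.003
```

```bash
python3 look.py 19 side; python3 cov.py|head -1
```

```text
23.25 [517.5 233.7 194.4] [ 2.  -1.9 -0.3] 0.003 [ 0.42  0.3   1.79  0.    1.04 -1.03]
jaw ang 1.45 x [-0.  0. -1.] z [0.121 0.993 0.   ]
side crop 189 163 tcp px [249.8 223.1]
heater tcp x,z 56.4 194.3 F [ 0.3 -0.4  0. ]
```

View pics/side19.png

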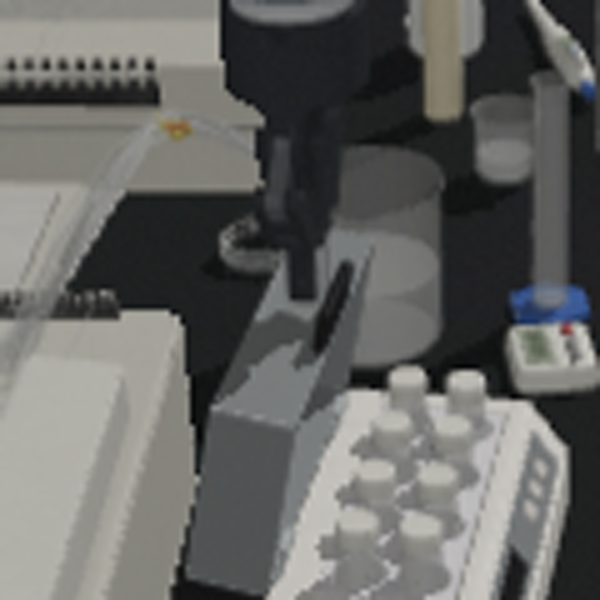

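Call:
{"fn": "step_arm", "kwargs": {"rows": [[-8, 1, -1, 0, 0, 0, 0], [-16, 2, -2.5, 0, 0, 0, 0], [-24, 3, -5, 0, 0, 0, 0], [-33, 4, -8, 0, 0, 0, 0], [-42, 5, -11, 0, 0, 0, 0], [-51, 6.3, -14.5, 0, 0, 0, 0], [-60, 7.5, -19, 0, 0, 0, 0], [-69, 8.5, -23.5, 0, 0, 0, 0]]}}

```text
clock: 24.3
eef_pos: [447.1, 242.3, 170.5]
tcp_rot: [1.61, 1.569, 3.059]
contact_force: [1.8, 0.2, -0.2]
opening: 0.001
```

```bash
python3 look.py 20 side; python3 cov.py|head -1
```

```text
24.3 [447.1 242.3 170.5] [ 1.8  0.2 -0.2] 0.001 [ 0.49  0.25  1.94  0.    0.96 -0.96]
jaw ang 1.45 x [-0.001  0.    -1.   ] z [ 0.121  0.993 -0.   ]
side crop 216 172 tcp px [276.1 232.6]
heater tcp x,z -15.1 169.8 F [-0.3  0.7 -0.4]
```

View pics/side20.png

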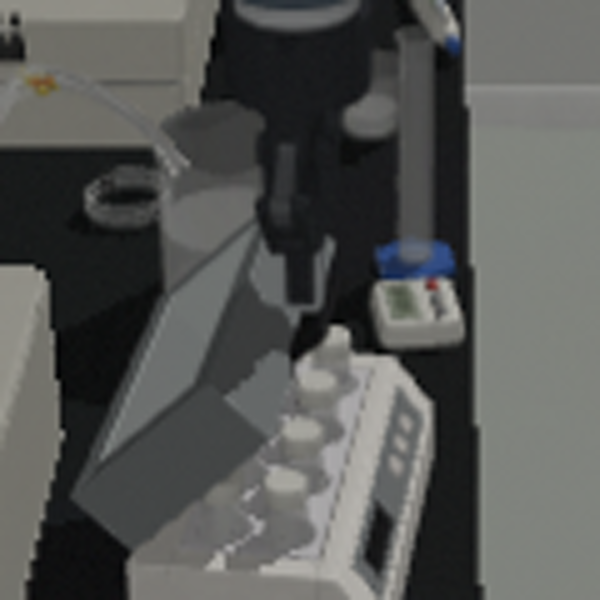

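Call:
{"fn": "step_arm", "kwargs": {"rows": [[-7, 0.8, -5, 0, 0, 0, 0], [-13, 1.5, -10, 0, 0, 0, 0], [-19, 2.3, -16, 0, 0, 0, 0], [-25, 3, -22.5, 0, 0, 0, 0], [-30, 3.6, -30, 0, 0, 0, 0], [-34.5, 4.2, -37, 0, 0, 0, 0], [-38.5, 4.7, -45, 0, 0, 0, 0], [-42, 5.1, -53, 0, 0, 0, 0]]}}

```text
clock: 25.35
eef_pos: [403.4, 247.3, 116.2]
tcp_rot: [1.836, 1.568, -2.997]
contact_force: [1.3, 0.5, 1.2]
opening: 0.003
```

```bash
python3 look.py 21 side; python3 cov.py|head -1
```

```text
25.35 [403.4 247.3 116.2] [1.3 0.5 1.2] 0.003 [ 0.55  0.28  2.05  0.    0.82 -0.91]
jaw ang 1.45 x [-0.003 -0.    -1.   ] z [ 0.121  0.993 -0.001]
side crop 232 190 tcp px [292.4 250.8]
heater tcp x,z -58.6 115.3 F [ 0.4 -0.5 -0.1]
```

View pics/side21.png

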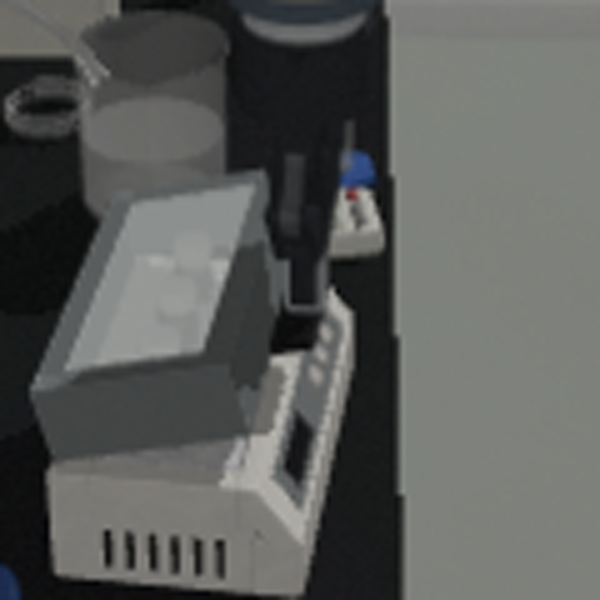

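Call:
{"fn": "step_arm", "kwargs": {"rows": [[-1.5, 0.2, -6, 0, 0, 0, 0], [-2.5, 0.3, -12, 0, 0, 0, 0], [-3, 0.4, -17, 0, 0, 0, 0], [-3.5, 0.4, -21, 0, 0, 0, 0], [-3.5, 0.4, -25, 0, 0, 0, 0], [-3.5, 0.4, -28, 0, 0, 0, 0], [-3.5, 0.4, -30, 0, 0, 0, 0], [-3.5, 0.4, -31.5, 0, 0, 0, 0]]}}

```text
clock: 26.4
eef_pos: [398.9, 247.3, 84.2]
tcp_rot: [1.945, 1.566, -2.888]
contact_force: [-6.1, -3.9, 24.7]
opening: -0.002
```

```bash
python3 look.py 22 side; python3 cov.py|head -1
```

```text
26.4 [398.9 247.3  84.2] [-6.1 -3.9 24.7] -0.002 [ 0.55  0.33  2.08  0.    0.74 -0.9 ]
jaw ang 1.45 x [-0.005 -0.001 -1.   ] z [ 0.121  0.993 -0.002]
side crop 234 200 tcp px [294.1 260.7]
heater tcp x,z -62.1 84.4 F [-3.6 -3.1 11.5]
```

View pics/side22.png

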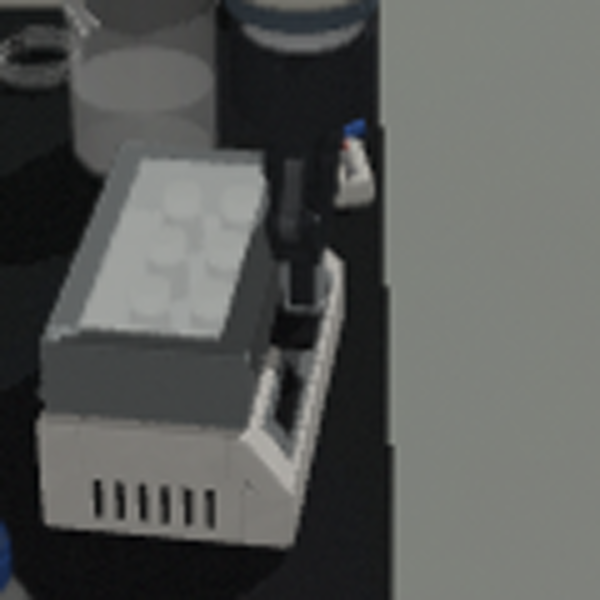

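Call:
{"fn": "step_arm", "kwargs": {"rows": [[0, 0, -0.5, 0, 0, 0, 0], [-3, 0.4, 0.5, 0, 0, 0, 0], [-5, 0.6, 2, 0, 0, 0, 0], [-8, 1, 10, 0, 0, 0, 0], [-10, 1, 30, 0, 0, 0, 0], [-10, 1, 70, 0, 0, 0, 0], [-10, 1, 110, 0, 0, 0, 0], [-10, 1, 140, 0, 0, 0, 0]]}}

```text
clock: 27.45
eef_pos: [389.0, 248.5, 226.6]
tcp_rot: [1.812, 1.567, -3.022]
contact_force: [-0.2, -0.5, 0.4]
opening: 0.003
```

```bash
python3 look.py 23 side top
python3 - <<'E'
from h import *
P=cloud('side',np.load('pics/side23.npz')['d']); z=np.load('pics/side23.npz')['im']
cv2.imwrite('pics/s23f.png',z[100:380,150:400,::-1].repeat(2,0).repeat(2,1))
o=np.array([460.7,240.7]); a=-0.122; ex=np.array([np.cos(a),np.sin(a)]);ey=np.array([-ex[1],ex[0]])
Q=P.reshape(-1,3); X=(Q[:,:2]-o)@ex; Y=(Q[:,:2]-o)@ey
for lo in range(-45,60,15):
    m=(X>lo)&(X<lo+15)&(np.abs(Y)<103)&(Q[:,2]>100)&(Q[:,2]<160); print(lo,m.sum(),np.percentile(Q[m,2],[50,90]).round(1))
m=(X>-72)&(X<-54)&(np.abs(Y)<28)&(Q[:,2]>60)&(Q[:,2]<110); print('lip',m.sum(),np.percentile(Q[m,2],[10,50,90]).round(1))
E
```

```text
27.45 [389.  248.5 226.6] [-0.2 -0.5  0.4] 0.003 [ 0.56  0.1   1.97  0.    1.07 -0.89]
jaw ang 1.45 x [-0.004 -0.    -1.   ] z [ 0.121  0.993 -0.001]
side crop 237 155 tcp px [297.7 215.3]
top crop 89 180 tcp px [149.8 240.5]
-45 223 [121.6 123.5]
-30 225 [121.2 123. ]
-15 220 [121.3 123.1]
0 222 [121.3 123. ]
15 221 [121.6 123.2]
30 220 [121.  122.9]
45 210 [121.6 123.4]
lip 82 [66.9 84.7 87. ]
```

View pics/s23f.png

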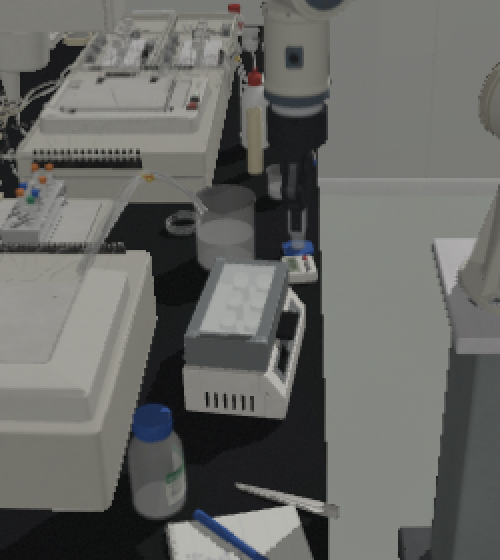

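Run:
```python
from h import *
for f in ('top0','top23'):
    P=cloud('top',np.load(f'pics/{f}.npz')['d'])
    for nm,(u0,v0,u1,v1,a,b) in dict(beaker=(370,215,405,242,5,70),pot=(415,185,455,222,5,145),cyl=(285,225,325,258,100,190)).items():
        q=P[v0:v1,u0:u1].reshape(-1,3); q=q[(q[:,2]>a)&(q[:,2]<b)]; print(f,nm,len(q),np.median(q,0).round(1))
from rig import r; print(r.sense()['contact_force'].round(1), r.sense()['clock'])
from rig import order; order.sign_off()
```

```text
top0 beaker 405 [ 425.8 -331.3   23.1]
top0 pot 354 [ 476.3 -433.9   94.3]
top0 cyl 93 [ 389.9 -108.3  172. ]
top23 beaker 406 [ 426.2 -331.4   23.2]
top23 pot 351 [ 476.2 -433.8   95.3]
top23 cyl 91 [ 390.4 -108.5  171. ]
[-0.1 -0.  -0.1] 27.55
the job is handed in; nothing more can be done
```

I put the three spare vials into the three empty wells, swung the cover shut by its lip, and handed the job in at about 27.6 s of the 72 s allowed.

- **Vials:** Each new vial went down to seated depth with no contact force above the sensor noise. After release the camera showed each one upright at its well centre, within about 1.5 mm. In the last side picture, vials stand in the block under the cover window, which shows mainly their tops. I did not re-measure the positions of all five original vials once the cover was shut. They looked unmoved in earlier pictures, but I did not check the 10 mm limit on each one.
- **Cover:** The hood's top measured level at 121 mm along its whole length, so it is fully shut, as far as the camera can tell. I lowered it slowly, with a final press of about 25 N on the lip.
- **Other items:** The small beaker, rinse pot and measuring cylinder measured within 1 mm of where they started.
- **Robot:** The arm stands clear above the heater and the sensed contact force is about zero.

No check failed. The two cameras disagreed by 1 to 2 mm on positions, which is within their stated calibration.

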